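Hover a printing stamp over its test block

ROBOT

A 6-joint arm with a two-finger parallel gripper is mounted at the origin on the work surface. World frame = base frame: x ahead of the robot, y to its left, z up, the work surface at z = 0. Lengths are in m, angles in rad, forces in N, time in s.
With the tool pointing down it reaches from about 0.275 to 0.85 m from the base axis. Payload 19 kg.
Tool frame: the origin (TCP) lies on the centre line of the jaws, within the pads' length; the fingertips stand 14 mm ahead of it and the grasp point (between the pads) lies 5 mm behind it; y points along the fingers, x is the direction in which the jaws open and shut, and the axes are right-handed (so a half turn about y gives the same grasp; the last joint's range is limited). The gripper opens to 85 mm and grips with 20 to 120 N. Pads are 22 mm wide; open, the fingers measure 114 mm over their backs; the gripper's body (76 mm by 85 mm) begins 54 mm behind the grasp point. The pads swing forward as they close: fully open they stand 13 mm farther back than shut.
Start: joints at [-1.45, 0.15, 1.437, -0, 1.554, -0.134], TCP at [0.145, -0.556, 0.245] pointing down, gripper open.
Joint ranges: [-2.8, 2.8], [-0.68, 2.1], [0.12, 2.68], [-1.39, 4.53], [0.16, 2.79], [-2.81, 2.81]. Speed limits (rad/s): [1.89, 1.89, 2.22, 3.01, 3.01, 3.01].

INTERFACE

Orientations are given as a rotation vector (axis times angle).
In Python, from rig import get_state, camera, hand_in gives the robot as it stands. The module is installed in compiled form; this text tells all that it offers.
- The arm moves only by the tool step_arm, never from a script. Its arguments are lists of equal length, an entry for each row: "linear": the shift along the tool's x, y, z in mm, a list of three; "turn": the turn about the tool's y in rad. A call has 1 to 5 rows; each row shifts and turns the pose as measured when the row begins, along the tool's axes as they then stand; what a row does not reach is not made up. A row lasts 1/10 s, in which the tool goes at most 50 mm and 8.59 degrees, less where a joint would pass 70% of its speed; a pose out of reach is approached as far as the arm can. A call is refused whole if a number of a shift passes 50 or a number of a turn 0.15, either way. A call with a gripper value outside its range is refused whole. "grip" is the closure, from 0 (fully open) to 1 (shut), set as the call begins (left out, the last holds). The fingers move at their own pace and stop on an object; "force" is the grip in N (left out, the last holds). Time passes only in rows, so rows that do not move let the fingers close. It gives the time, the measured TCP pose, the force and the opening at its end, in the units of the state.
- get_state(): the state, without advancing time (a new reading comes with each control period).
- camera(name): name is "side" or "top" or "wrist"; returns a dict with "pixels" (420x560x3 uint8, red, green, blue), "depth" (420x560 float32, m along the optical axis (not along the pixel's ray), 0 where there is no reading), "intrinsics" (3x3 intrinsics, pixels), "R" (3x3) and "t" (3): a world point X has camera coordinates R X + t. Camera axes: x right, y down, z forward; pixel columns grow to the right and rows downward; lengths in m; the calibration is good to about 2 mm. The wrist camera is an equidistant fisheye: a pixel r from the principal point sees the ray r / f radians off the axis. A picture is of the moment at which its call begins.
- hand_in(): hands the job in, once; it reports no verdict.
The state is a dict: "t": time; "joints": joint angles; "qd": joint speeds; "effort": joint torques, N m; "eef_pos": TCP position; "tcp_rot": TCP orientation; "ft_force": force on the tool from outside, world axes, zero at the start; "wrist_torque": the same for the moment, N m; "gripper_width": opening from 0.0 (shut) to 1.0 (fully open).
Only numpy, scipy, OpenCV 4.12 (cv2) and the standard library are available. Lean on these libraries where they do the work, as an engineer would, in place of code of your own. Each camera call takes 0.05 s, during which the arm holds its last target.

TASK

Pull the stamp chest's drawer all the way out to its stop and leave it open. Take the copper printing stamp out by its wooden grip bar, carry it over the tool rack (across the top of the tools, not round the ends, and without the stamp touching them), and hold it level about 1 cm above the rectangular cork-topped block, lined up with the block's outline and never touching either block. Finish while still holding it there, motionless, and leave the jar, the copper coil and the mallet where they are.

Things in the scene. Friction and masses are not known exactly. Their poses are not given: they have to be found in the camera images.
- drawer (a joint): how far the chest's only drawer is pulled out, m: 0 closed, 0.160 at its stop; it starts 0 to 25 mm open. It slides towards the handle side, needs 1 to 3 N, and stays where it is left.
- drawer_handle (a point): centre of the drawer's brass bar handle: a level round bar 12 mm thick and 100 mm long, 68 mm above the table and 45 mm in front of the drawer's front panel. The panel is 12 mm thick and its top is 98 mm above the table. x axis: from the handle into the chest (the drawer opens along -x); y along the bar; z up.
- chest_edge (a point): middle of the front edge of the chest's top board, 100 mm above the table; same axes as the handle. The fixed wooden chest is 230 mm wide and reaches 225 mm back (x) from this edge. Its drawer is 194 mm wide and 202 mm long inside, floor 18 mm and side walls 64 mm above the table. The stamp stands in the drawer's front part, under the chest's top until the drawer is out.
- stamp_mid (a point): the stamp, 60 mm tall, loose, standing upright on its printing face; this point is at its centre, half-way up (30 mm above the face). Copper strip-work face and backing plate 80 (x) x 56 (y) x 18 mm high; above it on two posts a dark wooden grip bar 76 long (x) x 18 wide (y) x 18 high, its centre 21 mm above this point, with 24 mm of open space under it. x along the bar, z up; turned half round it is the same. 0.25 to 0.5 kg.
- stamp_face (a point): centre of the stamp's flat printing face (its underside), 30 mm below its middle; same axes.
- block_top (a point): the target: centre of the top of the rectangular block, fixed, 80 (x) x 56 (y) x 40 mm high, wood with a cork top: the same outline as the stamp. x along its long side, z up.
- round_top (a point): centre of the top of the other block, fixed: round, 80 mm across, 40 mm high, same materials; not the target. The two blocks may change places.
- rack: tool rack between the chest and the blocks, fixed: wooden bar 320 (x) x 46 (y) x 45 mm high with seven tool handles, 18 mm thick, standing along it at 45 mm spacing, the tallest reaching 130 mm above the table. Origin at the centre of its underside, x along its length.
- jar: loose glass jar, 60 mm across, 85 mm high, origin at the centre of its underside; leave alone.
- coil: loose copper ring, 68 mm across, 20 mm high, origin at the centre of its underside; leave alone.
- mallet: loose wooden mallet lying on the table, about 240 mm long; leave alone.
There are look-alikes about, which are no part of the job. What is shaped like the part that bears block_top but blue or purple is not meant.

How it is judged:
By the outcome, as a careful person would: the job done as asked, in the order asked, and still so for the second after the job is handed in, while the arm keeps its last pose, push and grip.
It also fails if it takes over 61 s, if anything falls off the work surface, if the arm or the gripper's body presses on something with over 40 N, if the wrist force passes 120 N, or if a joint passes its speed limit or range.

## Working session

There is one attempt and no reset: what is moved stays moved. The work goes in short steps, Python scripts to look and compute and a tool call to move; the robot and the scene stay as the last step left them, time stands still between calls to the robot, and variables do not carry over. Pictures are saved under pics/ and viewed, and the job is handed in when it is done.

Besides the shell and the picture viewer there is one more tool, called after "Emit:" as name(argument=value, ...) on one line, values as JSON. step_arm: Moves the arm, as the interface text tells. Its arguments: {"type":"object","properties":{"linear":{"type":"array"},"turn":{"type":"array"},"grip":{"type":"number"},"force":{"type":"number"}},"required":["linear","turn"]}

```bash
mkdir -p pics; ls; python3 - <<'E'
from rig import get_state,camera
import cv2,numpy as np,pickle
s=get_state();print({k:np.round(v,3) for k,v in s.items()})
for n in("side","top","wrist"):
    c=camera(n);pickle.dump(c,open(f"pics/{n}0.pkl","wb"));cv2.imwrite(f"pics/{n}0.png",c["pixels"][:,:,::-1])
    print(n,c["intrinsics"].round(1).tolist(),c["R"].round(3).tolist(),c["t"].round(3))
E
```

```text
pics
{'t': np.float64(0.0), 'joints': array([-1.45 ,  0.151,  1.438,  0.   ,  1.554, -0.134]), 'qd': array([-0.   , -0.001, -0.002,  0.   , -0.001, -0.   ]), 'effort': array([-0.0000e+00, -7.1306e+01, -5.7087e+01, -0.0000e+00,  9.0000e-03,
       -0.0000e+00]), 'eef_pos': array([ 0.145, -0.556,  0.245]), 'tcp_rot': array([-1.318,  1.02 , -1.019]), 'ft_force': array([-0.086, -0.493,  0.216]), 'wrist_torque': array([-0.008, -0.005, -0.053]), 'gripper_width': np.float64(0.997)}
side [[382.6, 0.0, 280.5], [0.0, 382.6, 211.0], [0.0, 0.0, 1.0]] [[-0.934, -0.357, -0.003], [-0.179, 0.478, -0.86], [0.308, -0.803, -0.511]] [0.452 0.241 1.062]
top [[505.2, 0.0, 282.8], [0.0, 505.2, 212.5], [0.0, 0.0, 1.0]] [[-0.003, -1.0, 0.009], [-0.991, 0.002, -0.133], [0.133, -0.009, -0.991]] [-0.152  0.537  1.685]
wrist [[325.2, 0.0, 280.3], [0.0, 325.2, 209.3], [0.0, 0.0, 1.0]] [[0.253, -0.968, -0.001], [-0.926, -0.242, 0.289], [-0.28, -0.072, -0.957]] [-0.574 -0.038  0.379]
```

View pics/side0.png

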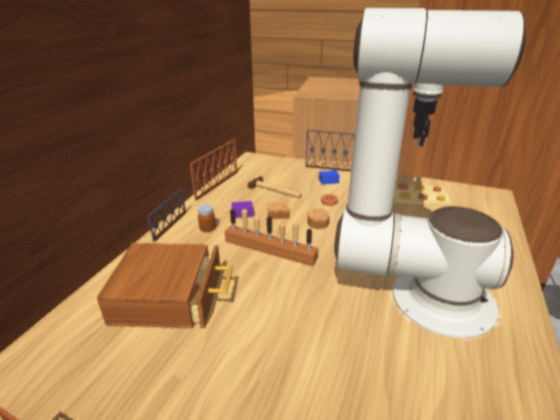

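View pics/top0.png

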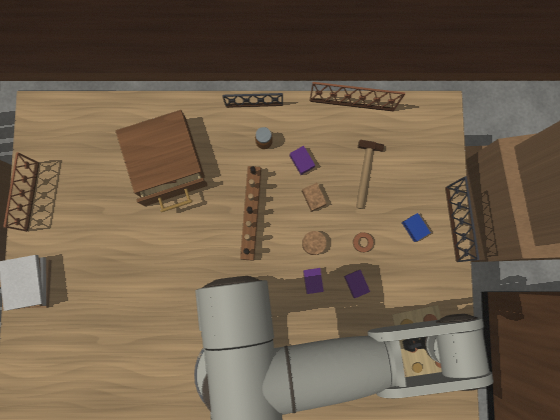

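View pics/wrist0.png

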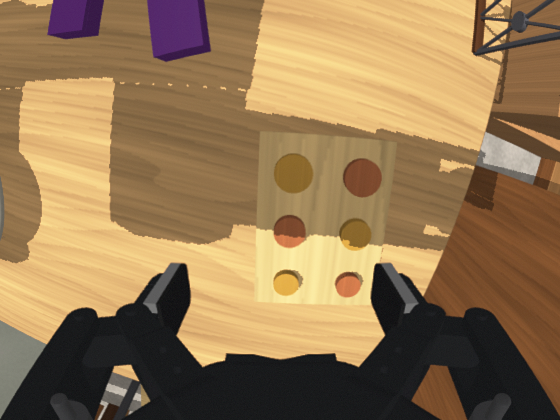

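```bash
cat > h.py <<'E'
import numpy as np,cv2,pickle
from scipy.spatial.transform import Rotation as Ro
def ray(c,uv,z):
    K=c["intrinsics"];uv=np.atleast_2d(uv).astype(float)
    d=np.c_[(uv[:,0]-K[0,2])/K[0,0],(uv[:,1]-K[1,2])/K[1,1],np.ones(len(uv))]@c["R"]
    o=-c["R"].T@c["t"]
    return o+d*((z-o[2])/d[:,2])[:,None]
def proj(c,X):
    p=np.atleast_2d(X)@c["R"].T+c["t"];K=c["intrinsics"]
    return np.c_[K[0,0]*p[:,0]/p[:,2]+K[0,2],K[1,1]*p[:,1]/p[:,2]+K[1,2]]
def cloud(c):
    K=c["intrinsics"];v,u=np.mgrid[:420,:560];D=c["depth"]
    P=np.stack([(u-K[0,2])/K[0,0]*D,(v-K[1,2])/K[1,1]*D,D],-1)
    return (P-c["t"])@c["R"]
E
python3 - <<'E'
from h import *
c=pickle.load(open("pics/top0.pkl","rb"))
im=c["pixels"][:,:,::-1]
a=cv2.resize(im[100:230,105:285],None,fx=4.4,fy=4.4,interpolation=cv2.INTER_CUBIC);cv2.imwrite("pics/a.png",a)
a=cv2.resize(im[130:310,230:450],None,fx=3.3,fy=3.3,interpolation=cv2.INTER_CUBIC);cv2.imwrite("pics/b.png",a)
P=cloud(c)
for n,u,v in[("handle",176,204),("chesttop",160,150),("rect",315,197),("round",315,243),("rack",252,255),("jar",264,138)]: print(n,P[v,u].round(3))
print(P[100:230,235:275][...,2].max())
s=pickle.load(open("pics/side0.pkl","rb"));cv2.imwrite("pics/s.png",cv2.resize(s["pixels"][160:340,90:350,::-1],None,fx=3,fy=3,interpolation=cv2.INTER_CUBIC))
from rig import get_state
print(Ro.from_rotvec(get_state()["tcp_rot"]).as_matrix().round(3))
E
```

```text
handle [0.561 0.203 0.072]
chesttop [0.739 0.255 0.101]
rect [ 0.589 -0.263  0.041]
round [ 0.432 -0.262  0.042]
rack [ 0.392 -0.05   0.048]
jar [ 0.785 -0.09   0.082]
1.742634069266076
[[ 0.252 -0.     0.968]
 [-0.968  0.001  0.252]
 [-0.001 -1.     0.   ]]
```

View pics/a.png

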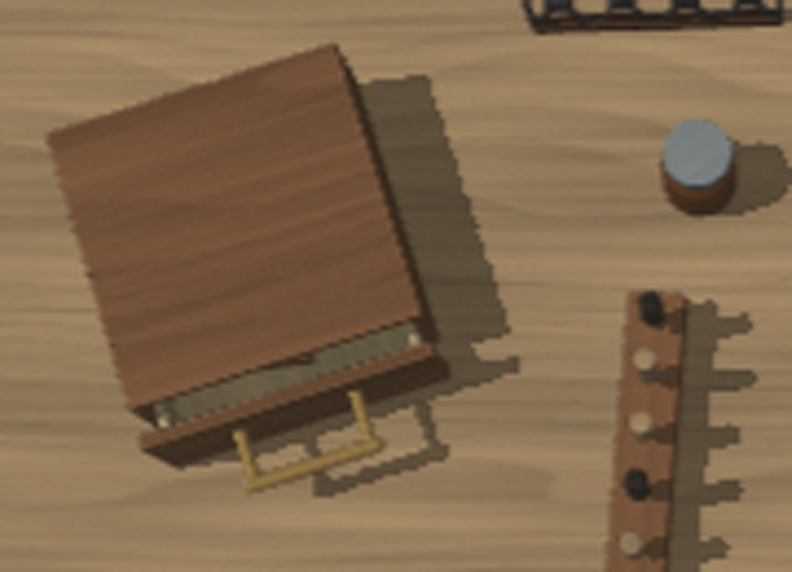

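View pics/b.png

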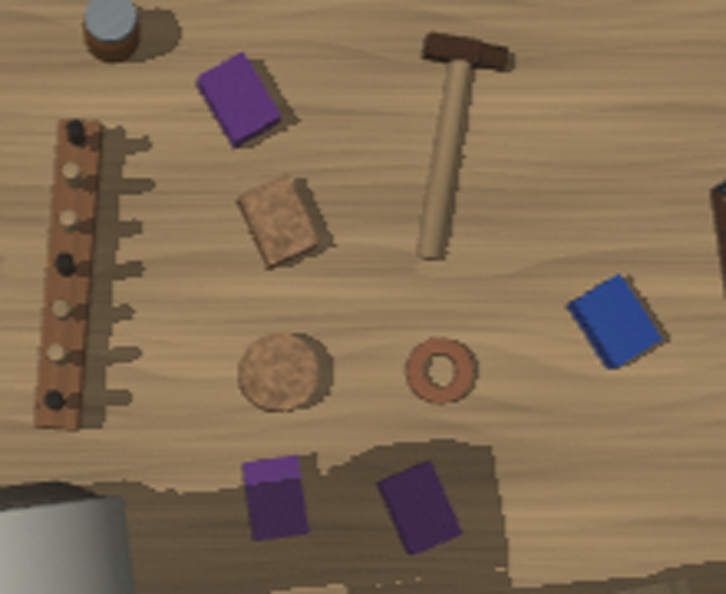

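View pics/s.png

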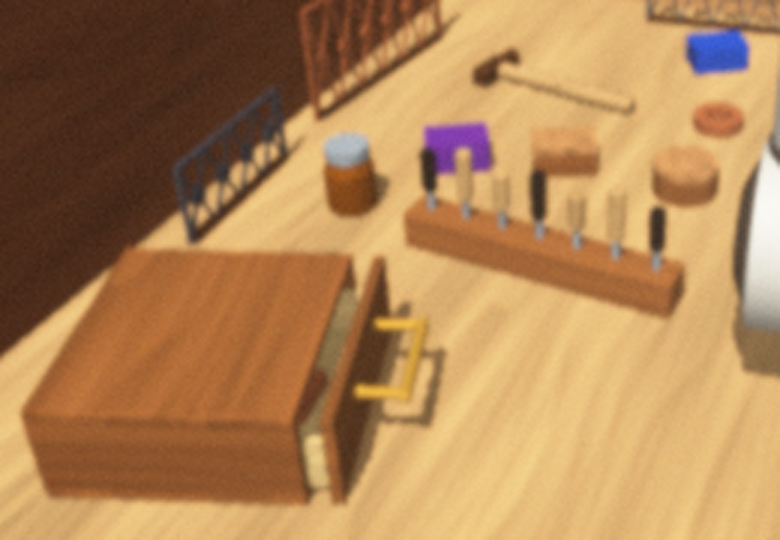

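Candidates for the block (top view): cork rectangle (315,197); round cork (315,243); purple (302,160), (313,281), (357,284); blue (417,227). The crop shows that only (315,197) is rectangular and cork-topped, so that is the target. The only brass handle is at (176,203). The stamp is inside the drawer, with its dark bar just visible at about (172,181).

```bash
python3 - <<'E'
from h import *
c=pickle.load(open("pics/top0.pkl","rb"))
P=cloud(c);Z=P[...,2]
def rect(m,z,roi):
    k=np.zeros((420,560),np.uint8);x0,y0,x1,y1=roi;k[y0:y1,x0:x1]=m[y0:y1,x0:x1]
    k=cv2.morphologyEx(k,cv2.MORPH_OPEN,np.ones((2,2)))
    cs,_=cv2.findContours(k,cv2.RETR_EXTERNAL,cv2.CHAIN_APPROX_NONE);q=max(cs,key=cv2.contourArea)[:,0]
    w=ray(c,q,z)[:,:2];r=cv2.minAreaRect((w*1000).astype(np.float32));return r,cv2.boxPoints(r).round(1).tolist()
for n,z,lo,hi,roi in[("chest",.1,.092,.11,(100,100,220,210)),("rect",.04,.033,.048,(295,178,335,218)),("round",.04,.033,.048,(295,225,335,260)),("rackbar",.045,.038,.052,(230,160,275,265)),("tools",.1,.075,.14,(235,160,275,265))]:
    print(n,rect(((Z>lo)&(Z<hi)).astype(np.uint8),z,roi))
hsv=cv2.cvtColor(c["pixels"],cv2.COLOR_RGB2HSV)
pts=P[190:215,155:200].reshape(-1,3);pts=pts[(pts[:,2]>.06)&(pts[:,2]<.08)]
print(len(pts));r=cv2.minAreaRect((pts[:,:2]*1000).astype(np.float32));print(r,cv2.boxPoints(r).tolist())
# handle bar pixels by brass colour
h=hsv[185:215,150:200];m=(h[...,0]>18)&(h[...,0]<30)&(h[...,1]>120)&(h[...,2]>110)
v,u=np.nonzero(m);print(len(u),ray(c,np.c_[u+150,v+185],.068)[:,:2].round(3).tolist())
for n,u0,v0 in [("t",250,213)]:
  sub=P[165:262,240:265];zz=sub[...,2];print("maxtool",np.sort(zz.ravel())[-8:])
E
```

```text
chest (((733.52001953125, 260.3016662597656), (226.40582275390625, 230.44979858398438), 18.32049560546875), [[589.7999877929688, 334.1000061035156], [662.2999877929688, 115.30000305175781], [877.2000122070312, 186.5], [804.7999877929688, 405.29998779296875]])
rect (((589.13525390625, -262.3595886230469), (81.07176208496094, 57.37757873535156), 24.276874542236328), [[540.4000244140625, -252.89999389648438], [564.0, -305.20001220703125], [637.9000244140625, -271.79998779296875], [614.2999877929688, -219.5]])
round (((432.2781677246094, -261.6280517578125), (74.43789672851562, 74.32018280029297), 89.83016967773438), [[395.0, -298.70001220703125], [469.29998779296875, -299.0], [469.5, -224.5], [395.20001220703125, -224.3000030517578]])
rackbar (((533.418212890625, -45.85403060913086), (46.04861068725586, 318.29571533203125), 85.79060363769531), [[373.0, -57.099998474121094], [690.4000244140625, -80.5], [693.7999877929688, -34.599998474121094], [376.3999938964844, -11.199999809265137]])
tools (((625.1429443359375, -52.9719123840332), (23.59025764465332, 16.5118408203125), 0.29960170388221
[... 1831 characters left out ...]
[0.555, 0.211], [0.555, 0.207], [0.555, 0.204], [0.555, 0.201], [0.552, 0.254], [0.552, 0.251], [0.552, 0.237], [0.552, 0.234], [0.552, 0.231], [0.552, 0.227], [0.552, 0.224], [0.552, 0.221], [0.552, 0.217], [0.552, 0.214], [0.552, 0.211], [0.549, 0.254], [0.549, 0.247], [0.549, 0.244], [0.549, 0.241], [0.549, 0.237], [0.549, 0.234], [0.549, 0.231], [0.549, 0.227], [0.549, 0.221], [0.545, 0.25], [0.545, 0.247], [0.545, 0.244], [0.545, 0.24], [0.545, 0.237], [0.545, 0.234], [0.545, 0.23], [0.542, 0.254], [0.542, 0.25], [0.542, 0.247], [0.542, 0.244], [0.542, 0.24], [0.538, 0.254], [0.538, 0.25]]
maxtool [0.13861217 1.74263407 1.74263407 1.74263407 1.74263407 1.74263407
 1.74263407 1.74263407]
```

```bash
cat > plan.py <<'E'
# plan.py x y z yaw_deg [maxstep] : distance to a goal in tool axes, in rows
import sys,numpy as np
from rig import get_state
from scipy.spatial.transform import Rotation as Ro
def plan(goal,yaw,ms=48,n=5,tmax=.14):
    s=get_state();p=s["eef_pos"].copy();R=Ro.from_rotvec(s["tcp_rot"]).as_matrix()
    y=np.arctan2(R[1,0],R[0,0]);L=[];T=[]
    g=np.array(goal,float)
    for i in range(n):
        dy=(np.radians(yaw)-y+np.pi)%(2*np.pi)-np.pi
        d=g-p;m=np.linalg.norm(d)
        if m<5e-4 and abs(dy)<.003: break
        if m>ms/1000: d*=ms/1000/m
        l=(R.T@d*1000).round(0 if m>.01 else 1);t=round(float(np.clip(-dy,-tmax,tmax)),3)
        L.append(l.tolist());T.append(t)
        p=p+R@l/1000;R=R@Ro.from_rotvec([0,t,0]).as_matrix();y-=t
    print("t",round(float(s["t"]),2),"pos",s["eef_pos"].round(4),"yaw",round(float(np.degrees(np.arctan2((Ro.from_rotvec(s['tcp_rot']).as_matrix())[1,0],Ro.from_rotvec(s['tcp_rot']).as_matrix()[0,0]))),2),"F",s["ft_force"].round(1),"j6",round(float(s["joints"][5]),2),"w",round(float(s["gripper_width"]),3))
    print("linear",L,"turn",T)
if __name__=="__main__":
    a=[float(v) for v in sys.argv[1:]];plan(a[:3],a[3],*(a[4:5]))
E
python3 plan.py .559 .2025 .24 18.3
```

```text
t 0.15 pos [ 0.1449 -0.5563  0.2449] yaw -75.4 F [ 0.7 -0.3  0. ] j6 -0.13 w 0.999
linear [[-35.0, 0.0, 33.0], [-30.0, 0.0, 37.0], [-25.0, 0.0, 41.0], [-18.0, 0.0, 44.0], [-12.0, 0.0, 46.0]] turn [-0.14, -0.14, -0.14, -0.14, -0.14]
```

Emit:
step_arm(linear=[[-35,0,33],[-30,0,37],[-25,0,41],[-18,0,44],[-12,0,46]], turn=[-0.14,-0.14,-0.14,-0.14,-0.14], grip=0.5)

```text
t: 0.65
eef_pos: [0.258, -0.3421, 0.2419]
tcp_rot: [-1.515, 0.472, -0.467]
ft_force: [1.4, 0.4, 0.4]
gripper_width: 0.497
```

```bash
python3 plan.py .559 .2025 .24 18.3
```

```text
t 0.65 pos [ 0.258  -0.3421  0.2419] yaw -34.36 F [1.4 0.4 0.4] j6 -0.51 w 0.497
linear [[-5.0, 0.0, 48.0], [2.0, 0.0, 48.0], [9.0, 0.0, 47.0], [15.0, 0.0, 45.0], [22.0, 0.0, 43.0]] turn [-0.14, -0.14, -0.14, -0.14, -0.14]
```

Emit:
step_arm(linear=[[-5,0,48],[2,0,48],[9,0,47],[15,0,45],[22,0,43]], turn=[-0.14,-0.14,-0.14,-0.14,-0.14])

```text
t: 1.15
eef_pos: [0.373, -0.1215, 0.2429]
tcp_rot: [-1.564, -0.101, 0.1]
ft_force: [2.2, -0.6, -0.7]
gripper_width: 0.502
```

```bash
python3 plan.py .559 .2025 .24 18.3
```

```text
t 1.15 pos [ 0.373  -0.1215  0.2429] yaw 7.32 F [ 2.2 -0.6 -0.7] j6 -0.64 w 0.502
linear [[29.0, 1.0, 38.0], [34.0, 0.0, 34.0], [36.0, 1.0, 32.0], [36.0, 0.0, 32.0], [36.0, 1.0, 32.0]] turn [-0.14, -0.052, 0.0, 0.0, 0.0]
```

Emit:
step_arm(linear=[[29,1,38],[34,0,34],[36,1,32],[36,0,32],[36,1,32]], turn=[-0.14,-0.05,0,0,0])

```text
t: 1.65
eef_pos: [0.4929, 0.0979, 0.2415]
tcp_rot: [-1.552, -0.265, 0.259]
ft_force: [1.1, -0.8, 0.0]
gripper_width: 0.496
```

```bash
python3 plan.py .559 .2025 .18 18.3
```

```text
t 1.65 pos [0.4929 0.0979 0.2415] yaw 19.12 F [ 1.1 -0.8  0. ] j6 -0.29 w 0.496
linear [[34.0, 22.0, 27.0], [33.0, 21.0, 27.0], [29.0, 19.0, 24.0]] turn [0.014, 0.0, 0.0]
```

Emit:
step_arm(linear=[[34,22,27],[33,21,27],[29,19,24],[0,0,0]], turn=[0.014,0,0,0])

```text
t: 2.05
eef_pos: [0.5618, 0.2125, 0.1765]
tcp_rot: [-1.553, -0.257, 0.252]
ft_force: [1.0, -1.0, 1.1]
gripper_width: 0.498
```

```bash
python3 plan.py .559 .2025 .18 18.3; python3 - <<'E'
from h import *
from rig import camera
c=camera("wrist");pickle.dump(c,open("pics/w1.pkl","wb"));cv2.imwrite("pics/w1.png",c["pixels"][:,:,::-1])
c=camera("top");pickle.dump(c,open("pics/t1.pkl","wb"));cv2.imwrite("pics/t1.png",cv2.resize(c["pixels"][100:260,100:300,::-1],None,fx=4,fy=3.7))
E
```

```text
t 2.05 pos [0.5618 0.2125 0.1765] yaw 18.58 F [ 1.  -1.   1.1] j6 -0.09 w 0.498
linear [[-6.0, -4.0, -9.0], [0.2, 0.5, 0.4]] turn [0.005, -0.0]
```

View pics/w1.png

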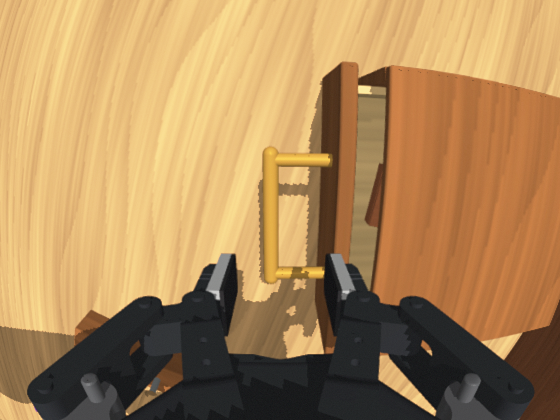

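```bash
cat >> h.py <<'E'
def wray(c,uv,z):
    K=c["intrinsics"];uv=np.atleast_2d(uv).astype(float)
    a=(uv-K[:2,2])/K[0,0];r=np.linalg.norm(a,axis=1,keepdims=True)
    d=np.c_[a/np.maximum(r,1e-9)*np.sin(r),np.cos(r)]@c["R"];o=-c["R"].T@c["t"]
    return o+d*((z-o[2])/d[:,2])[:,None]
E
python3 - <<'E'
from h import *
c=pickle.load(open("pics/w1.pkl","rb"))
hs=cv2.cvtColor(c["pixels"],cv2.COLOR_RGB2HSV)
e=wray(c,[[270.5,150],[270.5,281]],.068);print(e.round(4),e.mean(0),np.linalg.norm(e[0]-e[1]))
print("panel",wray(c,[[356,66],[347,200]],.098).round(4),"chestedge",wray(c,[[393,68],[382,225],[376,330]],.1).round(4))
E
```

```text
[[0.5397 0.2555 0.068 ]
 [0.573  0.1535 0.068 ]] [0.55637297 0.20447738 0.068     ] 0.10735845249575185
panel [[0.5732 0.3289 0.098 ]
 [0.5982 0.2438 0.098 ]] chestedge [[0.5962 0.3371 0.1   ]
 [0.6282 0.2356 0.1   ]
 [0.6641 0.1517 0.1   ]]
```

Wrist view: the brass bar runs (270,150)–(270,281), and both views put its centre at about (0.557, 0.2035). Descending on it now.

```bash
python3 plan.py .557 .2035 .063 18.3 40
```

```text
t 2.15 pos [0.5614 0.2099 0.1793] yaw 18.51 F [-0.2  0.1  0.2] j6 -0.09 w 0.5
linear [[-2.0, 40.0, -2.0], [-3.0, 40.0, -2.0], [-2.0, 36.0, -1.0]] turn [0.004, -0.0, -0.0]
```

Emit:
step_arm(linear=[[-6,20,-4],[0,40,0],[0,36,0],[0,14,0],[0,0,0]], turn=[0.004,0,0,0,0])

```text
t: 2.65
eef_pos: [0.5586, 0.2003, 0.0724]
tcp_rot: [-1.555, -0.259, 0.236]
ft_force: [0.4, 0.6, 1.7]
gripper_width: 0.499
```

```bash
python3 plan.py .557 .2035 .063 18.3 40
```

```text
t 2.65 pos [0.5586 0.2003 0.0724] yaw 18.07 F [0.4 0.6 1.7] j6 -0.1 w 0.499
linear [[-1.0, 9.0, 4.0], [0.4, 0.4, -0.4]] turn [-0.004, -0.0]
```

Emit:
step_arm(linear=[[-1,8,4],[0,0,0]], turn=[0,0])

```text
t: 2.85
eef_pos: [0.5577, 0.2035, 0.0674]
tcp_rot: [-1.555, -0.261, 0.232]
ft_force: [0.2, 0.8, -0.3]
gripper_width: 0.497
```

Emit:
step_arm(linear=[[0,0,0],[0,0,0],[0,0,0],[0,0,0]], turn=[0,0,0,0], grip=1.0, force=60)

```text
t: 3.25
eef_pos: [0.5586, 0.2039, 0.07]
tcp_rot: [-1.555, -0.264, 0.23]
ft_force: [2.2, 0.1, -6.7]
gripper_width: 0.114
```

```bash
sed -i 's/    print("linear"/    print("yaxis",R0[:,1].round(4));print("linear"/; s/    y=np.arctan2/    R0=R.copy();y=np.arctan2/' plan.py; python3 plan.py .413 .156 .063 18.3 20; python3 - <<'E'
from h import *
from rig import camera
c=camera("wrist");pickle.dump(c,open("pics/w2.pkl","wb"));cv2.imwrite("pics/w2.png",c["pixels"][:,:,::-1])
E
```

```text
t 3.25 pos [0.5586 0.2039 0.07  ] yaw 18.03 F [ 2.2  0.1 -6.7] j6 -0.09 w 0.114
yaxis [ 0.0213  0.0054 -0.9998]
linear [[-20.0, 0.0, -0.0], [-20.0, 1.0, 0.0], [-20.0, 0.0, 0.0], [-20.0, 1.0, 0.0], [-20.0, 0.0, 0.0]] turn [-0.005, 0.0, 0.0, 0.0, 0.0]
```

View pics/w2.png

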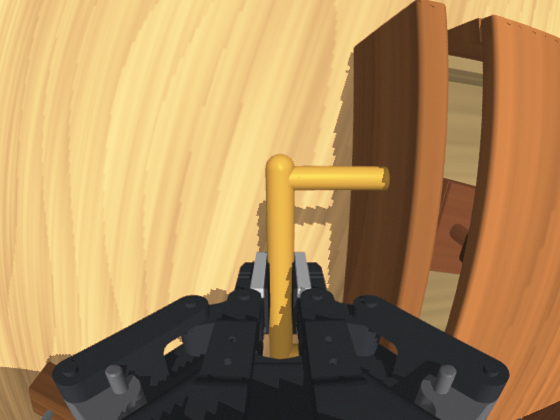

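Gripped: the bar sits between the pads at (280,300). Now pulling.

Emit:
step_arm(linear=[[-20,0,0],[-25,0,0],[-25,0,0],[-25,0,0],[-20,0,0]], turn=[0,0,0,0,0])

```text
t: 3.8
eef_pos: [0.4508, 0.1681, 0.0699]
tcp_rot: [-1.554, -0.272, 0.222]
ft_force: [2.2, -0.7, 4.4]
gripper_width: 0.11
```

```bash
python3 plan.py .4205 .158 .07 18.1 20
```

```text
t 3.8 pos [0.4508 0.1681 0.0699] yaw 18.05 F [ 2.2 -0.7  4.4] j6 -0.12 w 0.11
yaxis [ 0.0308  0.0072 -0.9995]
linear [[-20.0, -1.0, -0.0], [-12.0, -0.0, -0.0]] turn [-0.001, 0.0]
```

Emit:
step_arm(linear=[[-15,0,0],[-10,0,0],[-4,0,0],[-4,0,0],[-4,0,0]], turn=[0,0,0,0,0])

```text
t: 4.3
eef_pos: [0.421, 0.1582, 0.0705]
tcp_rot: [-1.551, -0.287, 0.205]
ft_force: [49.3, 18.9, -49.0]
gripper_width: 0.114
```

```bash
python3 plan.py .4205 .158 .07 18.1 20
```

```text
t 4.3 pos [0.421  0.1582 0.0705] yaw 17.98 F [ 49.3  18.9 -49. ] j6 -0.13 w 0.114
yaxis [ 0.0508  0.0135 -0.9986]
linear [[-0.6, 0.5, -0.0]] turn [-0.002]
```

At the stop: the force jumped to 70 N after 145 mm of travel. Releasing gently.

Emit:
step_arm(linear=[[1,0,0],[0,0,0],[0,0,0]], turn=[0,0,0], grip=0.5)

```text
t: 4.6
eef_pos: [0.4238, 0.1592, 0.0707]
tcp_rot: [-1.55, -0.289, 0.203]
ft_force: [0.1, 0.0, 0.4]
gripper_width: 0.5
```

```bash
python3 plan.py .4205 .158 .07 18.1 20
```

```text
t 4.6 pos [0.4238 0.1592 0.0707] yaw 17.97 F [0.1 0.  0.4] j6 -0.13 w 0.5
yaxis [ 0.0528  0.0147 -0.9985]
linear [[-3.6, 0.5, -0.1]] turn [-0.002]
```

```bash
python3 plan.py .424 .159 .30 18 50
```

```text
t 4.6 pos [0.4238 0.1592 0.0707] yaw 17.97 F [0.1 0.  0.4] j6 -0.13 w 0.5
yaxis [ 0.0528  0.0147 -0.9985]
linear [[3.0, -50.0, -0.0], [3.0, -50.0, -0.0], [3.0, -50.0, -0.0], [2.0, -50.0, -0.0], [2.0, -29.0, -1.0]] turn [-0.001, 0.0, 0.0, 0.0, 0.0]
```

Emit:
step_arm(linear=[[2,-30,0],[3,-50,0],[3,-50,0],[3,-50,0],[2,-50,0]], turn=[0,0,0,0,0])

```text
t: 5.1
eef_pos: [0.4211, 0.1593, 0.2994]
tcp_rot: [-1.551, -0.277, 0.215]
ft_force: [1.1, -0.0, 0.1]
gripper_width: 0.501
```

```bash
python3 plan.py .424 .159 .30 18 50;python3 - <<'E'
from h import *
from rig import camera
c=camera("wrist");pickle.dump(c,open("pics/w3.pkl","wb"));cv2.imwrite("pics/w3.png",c["pixels"][:,:,::-1])
c=camera("top");pickle.dump(c,open("pics/t3.pkl","wb"));cv2.imwrite("pics/t3.png",c["pixels"][:,:,::-1])
E
```

```text
t 5.1 pos [0.4211 0.1593 0.2994] yaw 17.96 F [ 1.1 -0.   0.1] j6 -0.13 w 0.501
yaxis [ 0.0379  0.0119 -0.9992]
linear [[2.7, -0.5, -1.2]] turn [-0.001]
```

View pics/w3.png

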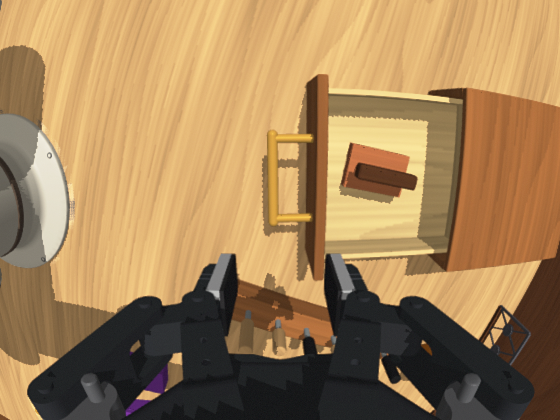

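View pics/t3.png

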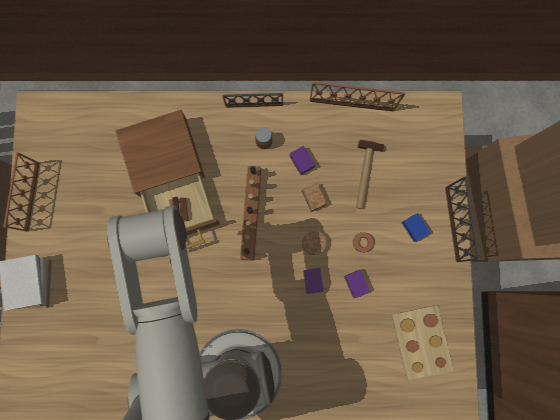

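```bash
cat > stamp.py <<'E'
from h import *
def bar(f,z=.078,roi=(320,110,440,230),show=None):
    c=pickle.load(open(f,"rb"));im=c["pixels"];hs=cv2.cvtColor(im,cv2.COLOR_RGB2HSV)
    m=((im.max(2)<95)).astype(np.uint8)
    k=np.zeros_like(m);x0,y0,x1,y1=roi;k[y0:y1,x0:x1]=m[y0:y1,x0:x1]
    k=cv2.morphologyEx(k,cv2.MORPH_OPEN,np.ones((3,3)))
    cs,_=cv2.findContours(k,cv2.RETR_EXTERNAL,cv2.CHAIN_APPROX_NONE);q=max(cs,key=cv2.contourArea)[:,0]
    w=wray(c,q,z)[:,:2];r=cv2.minAreaRect((w*1000).astype(np.float32))
    print(r,cv2.boxPoints(r).round(1).tolist(),q.min(0),q.max(0))
if __name__=="__main__":
    bar("pics/w3.pkl")
    c=pickle.load(open("pics/w3.pkl","rb"))
    cv2.imwrite("pics/w3c.png",cv2.resize(c["pixels"][80:280,260:480,::-1],None,fx=3.5,fy=3,interpolation=cv2.INTER_CUBIC))
    t=pickle.load(open("pics/t3.pkl","rb"));print(wray(c,[[320,77],[321,278]],.098))
    print(c["pixels"][170:186,370:372].tolist())
E
python3 stamp.py
```

```text
((543.1997680664062, 205.1070098876953), (77.7349624633789, 18.592927932739258), 7.36750602722168) [[503.5, 209.3000030517578], [505.79998779296875, 190.89999389648438], [582.9000244140625, 200.89999389648438], [580.5999755859375, 219.3000030517578]] [355 163] [415 189]
[[0.4314617  0.28089934 0.098     ]
 [0.5073878  0.07172164 0.098     ]]
[[[92, 56, 36], [92, 56, 35]], [[91, 56, 32], [91, 55, 33]], [[91, 55, 32], [93, 57, 37]], [[90, 54, 33], [92, 57, 33]], [[90, 56, 36], [90, 56, 35]], [[89, 55, 34], [89, 53, 32]], [[91, 55, 34], [91, 55, 32]], [[95, 58, 35], [94, 58, 35]], [[94, 58, 35], [94, 58, 35]], [[87, 52, 32], [88, 53, 33]], [[70, 43, 27], [76, 47, 30]], [[82, 49, 30], [80, 49, 31]], [[109, 64, 38], [106, 64, 39]], [[118, 70, 42], [118, 71, 44]], [[120, 71, 45], [120, 71, 44]], [[120, 69, 44], [119, 69, 43]]]
```

View pics/w3c.png

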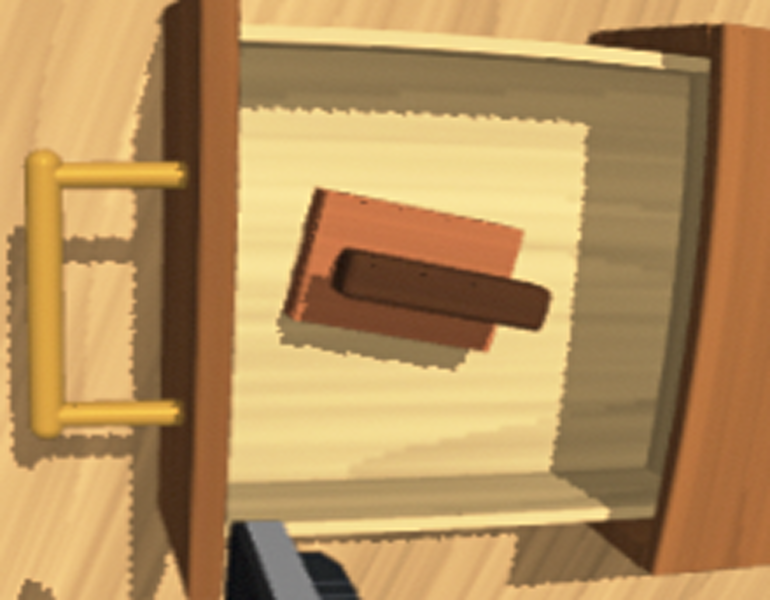

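The stamp's dark bar is at (355–415, 163–189) in the wrist view, which puts its centre at about (0.543, 0.205) and its yaw at about 7.4°. Next I'll go over it with the jaws across the bar (tool yaw about −82.6°).

```bash
python3 plan.py .543 .205 .26 -82.6 26
```

```text
t 5.2 pos [0.4229 0.1597 0.3037] yaw 17.96 F [ 0.4  0.1 -1.4] j6 -0.13 w 0.498
yaxis [ 0.0467  0.0136 -0.9988]
linear [[24.0, 10.0, 1.0], [24.0, 9.0, 5.0], [23.0, 10.0, 8.0], [22.0, 10.0, 11.0], [20.0, 9.0, 14.0]] turn [0.14, 0.14, 0.14, 0.14, 0.14]
```

Emit:
step_arm(linear=[[24,0,1],[24,0,5],[23,0,8],[22,0,11],[20,0,14]], turn=[0.14,0.14,0.14,0.14,0.14])

```text
t: 5.7
eef_pos: [0.539, 0.2035, 0.313]
tcp_rot: [-1.522, 0.284, -0.356]
ft_force: [-0.7, -0.1, 1.1]
gripper_width: 0.499
```

```bash
python3 plan.py .543 .205 .29 -82.6 26
```

```text
t 5.7 pos [0.539  0.2035 0.313 ] yaw -23.5 F [-0.7 -0.1  1.1] j6 0.64 w 0.499
yaxis [ 0.05    0.0141 -0.9986]
linear [[2.0, 23.0, 2.0], [0.1, 0.2, 0.2], [0.0, 0.0, 0.0], [0.0, 0.0, 0.0], [0.0, 0.0, 0.0]] turn [0.14, 0.14, 0.14, 0.14, 0.14]
```

Emit:
step_arm(linear=[[0,0,0],[0,0,0],[0,0,0],[0,0,0],[0,0,0]], turn=[0.14,0.14,0.14,0.14,0.14])

```text
t: 6.2
eef_pos: [0.5413, 0.2045, 0.3102]
tcp_rot: [-1.348, 0.857, -0.906]
ft_force: [-0.5, -0.4, 0.4]
gripper_width: 0.5
```

```bash
python3 plan.py .543 .205 .29 -82.6 26
```

```text
t 6.2 pos [0.5413 0.2045 0.3102] yaw -65.29 F [-0.5 -0.4  0.4] j6 1.37 w 0.5
yaxis [ 0.0439  0.0128 -0.999 ]
linear [[0.0, 20.0, 1.0], [0.1, 0.2, -0.2], [0.0, 0.0, 0.0]] turn [0.14, 0.14, 0.022]
```

Emit:
step_arm(linear=[[0,0,0],[0,0,0],[0,0,0]], turn=[0.14,0.14,0.025])

```text
t: 6.5
eef_pos: [0.5411, 0.2046, 0.3094]
tcp_rot: [-1.22, 1.103, -1.141]
ft_force: [0.5, 0.3, -0.3]
gripper_width: 0.501
```

```bash
python3 plan.py .543 .205 .29 -82.6 26
```

```text
t 6.5 pos [0.5411 0.2046 0.3094] yaw -83.76 F [ 0.5  0.3 -0.3] j6 1.69 w 0.501
yaxis [ 0.0415  0.0122 -0.9991]
linear [[-0.0, 19.0, 1.0], [-0.1, 0.5, 0.2]] turn [-0.02, -0.0]
```

Emit:
step_arm(linear=[[0,0,0],[0,0,0],[0,0,0]], turn=[0,0,0])

```text
t: 6.8
eef_pos: [0.5409, 0.2046, 0.309]
tcp_rot: [-1.222, 1.103, -1.14]
ft_force: [0.1, 0.4, 0.0]
gripper_width: 0.497
```

```bash
python3 plan.py .543 .205 .29 -82.6 26
```

```text
t 6.8 pos [0.5409 0.2046 0.309 ] yaw -83.67 F [0.1 0.4 0. ] j6 1.69 w 0.497
yaxis [ 0.0401  0.012  -0.9991]
linear [[-0.0, 19.0, 1.0]] turn [-0.019]
```

Emit:
step_arm(linear=[[0,-50,0],[0,0,0],[0,0,0]], turn=[-0.019,0,0])

```text
t: 7.1
eef_pos: [0.5384, 0.2039, 0.3594]
tcp_rot: [-1.235, 1.088, -1.123]
ft_force: [0.3, -0.3, -0.9]
gripper_width: 0.501
```

```bash
python3 plan.py .543 .205 .29 -82.6 26
```

```text
t 7.1 pos [0.5384 0.2039 0.3594] yaw -82.38 F [ 0.3 -0.3 -0.9] j6 1.67 w 0.501
yaxis [ 0.0376  0.0113 -0.9992]
linear [[-0.0, 26.0, 1.0], [-0.0, 26.0, 1.0], [-0.0, 18.0, 0.0]] turn [0.004, -0.0, -0.0]
```

Emit:
step_arm(linear=[[0,10,0],[0,10,0],[0,10,0],[0,10,0],[0,10,0]], turn=[0,0,0,0,0])

```text
t: 7.6
eef_pos: [0.5402, 0.2045, 0.3046]
tcp_rot: [-1.235, 1.087, -1.122]
ft_force: [0.4, -0.6, -0.1]
gripper_width: 0.495
```

```bash
python3 plan.py .543 .205 .29 -82.6 26
```

```text
t 7.6 pos [0.5402 0.2045 0.3046] yaw -82.33 F [ 0.4 -0.6 -0.1] j6 1.66 w 0.495
yaxis [ 0.0374  0.0113 -0.9992]
linear [[-0.0, 15.0, 2.0]] turn [0.005]
```

Emit:
step_arm(linear=[[0,0,0]], turn=[0])

```text
t: 7.7
eef_pos: [0.5398, 0.2044, 0.3025]
tcp_rot: [-1.237, 1.089, -1.121]
ft_force: [0.4, -0.9, -0.8]
gripper_width: 0.5
```

```bash
python3 plan.py .543 .205 .29 -82.6 26
```

```text
t 7.7 pos [0.5398 0.2044 0.3025] yaw -82.33 F [ 0.4 -0.9 -0.8] j6 1.66 w 0.5
yaxis [ 0.0348  0.0107 -0.9993]
linear [[-0.0, 13.0, 3.0]] turn [0.005]
```

Tilt decays while holding or descending slowly, so I'll descend slowly and keep checking it.

Emit:
step_arm(linear=[[0,8,1],[0,8,0],[0,8,0],[0,8,0],[0,8,0]], turn=[0.004,0,0,0,0])

```text
t: 8.2
eef_pos: [0.5428, 0.2051, 0.2604]
tcp_rot: [-1.234, 1.091, -1.125]
ft_force: [-0.3, -0.4, 0.3]
gripper_width: 0.501
```

Emit:
step_arm(linear=[[0,6,0],[0,6,0],[0,6,0],[0,6,0],[0,6,0]], turn=[0,0,0,0,0])

```text
t: 8.7
eef_pos: [0.5439, 0.2054, 0.2275]
tcp_rot: [-1.234, 1.091, -1.125]
ft_force: [-0.7, -0.4, -0.5]
gripper_width: 0.499
```

Emit:
step_arm(linear=[[0,6,0],[0,6,0],[0,6,0],[0,3,0],[0,0,0]], turn=[0,0,0,0,0])

```text
t: 9.2
eef_pos: [0.5445, 0.2056, 0.2037]
tcp_rot: [-1.235, 1.092, -1.124]
ft_force: [0.0, 0.1, -0.8]
gripper_width: 0.5
```

```bash
python3 plan.py .543 .205 .18 -82.6 26;python3 - <<'E'
from h import *
from rig import camera
c=camera("wrist");pickle.dump(c,open("pics/w4.pkl","wb"));cv2.imwrite("pics/w4.png",c["pixels"][:,:,::-1])
E
```

```text
t 9.2 pos [0.5445 0.2056 0.2037] yaw -82.58 F [ 0.   0.1 -0.8] j6 1.67 w 0.5
yaxis [ 0.0353  0.0108 -0.9993]
linear [[1.0, 24.0, -2.0], [-0.5, -0.4, -0.4]] turn [0.0, 0.0]
```

View pics/w4.png

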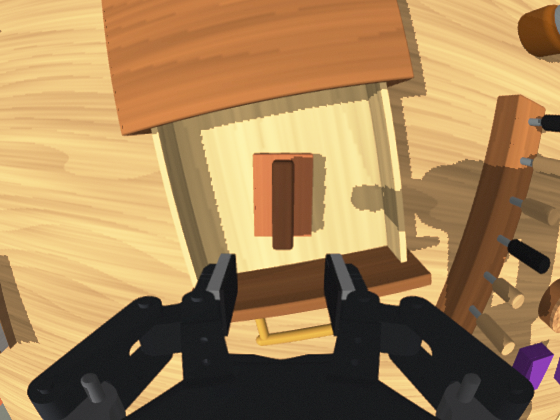

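```bash
python3 - <<'E'
from stamp import *
bar("pics/w4.pkl",roi=(262,145,300,262))
bar("pics/w4.pkl",roi=(262,145,297,262),z=.077)
c=pickle.load(open("pics/w4.pkl","rb"));print(wray(c,[[274,162],[294,161],[273,247],[293,248]],.078))
E
```

```text
((555.4825439453125, 204.78529357910156), (60.89030838012695, 14.260610580444336), 7.9767656326293945) [[524.2999877929688, 207.60000610351562], [526.2999877929688, 193.5], [586.5999755859375, 201.89999389648438], [584.5999755859375, 216.10000610351562]] [275 160] [293 233]
((555.2615966796875, 204.7498779296875), (61.127349853515625, 14.316133499145508), 7.976762771606445) [[524.0, 207.60000610351562], [526.0, 193.39999389648438], [586.5, 201.89999389648438], [584.5, 216.10000610351562]] [275 160] [293 233]
[[0.58295832 0.21663555 0.078     ]
 [0.58583586 0.20103597 0.078     ]
 [0.51167329 0.2085004  0.078     ]
 [0.51299658 0.19158735 0.078     ]]
```

Emit:
step_arm(linear=[[0,0,0],[0,0,0],[0,0,0],[0,0,0],[0,0,0]], turn=[0,0,0,0,0])

```text
t: 9.75
eef_pos: [0.5449, 0.2057, 0.205]
tcp_rot: [-1.234, 1.091, -1.125]
ft_force: [0.5, 0.8, -0.4]
gripper_width: 0.502
```

Emit:
step_arm(linear=[[0,0,0],[0,0,0],[0,0,0],[0,0,0],[0,0,0]], turn=[0,0,0,0,0])

```text
t: 10.25
eef_pos: [0.5449, 0.2057, 0.2051]
tcp_rot: [-1.233, 1.09, -1.125]
ft_force: [-0.3, 0.3, 0.0]
gripper_width: 0.503
```

```bash
python3 plan.py .545 .205 .18 -82.3 26
```

```text
t 10.25 pos [0.5449 0.2057 0.2051] yaw -82.58 F [-0.3  0.3  0. ] j6 1.67 w 0.503
yaxis [ 0.0372  0.0112 -0.9992]
linear [[1.0, 25.0, -1.0]] turn [-0.005]
```

Tilt (2.2°) is about the jaw axis, so it's harmless for the grasp. Going on down.

```bash
python3 plan.py .545 .205 .064 -82.3 12
```

```text
t 10.25 pos [0.5449 0.2057 0.2051] yaw -82.58 F [-0.3  0.3  0. ] j6 1.67 w 0.503
yaxis [ 0.0372  0.0112 -0.9992]
linear [[0.0, 12.0, -0.0], [0.0, 12.0, -1.0], [0.0, 12.0, -0.0], [0.0, 12.0, -1.0], [0.0, 12.0, -0.0]] turn [-0.005, 0.0, 0.0, 0.0, 0.0]
```

Emit:
step_arm(linear=[[1,12,-1],[0,12,0],[0,12,0],[0,12,0],[0,12,-1]], turn=[-0.005,0,0,0,0])

```text
t: 10.75
eef_pos: [0.5454, 0.205, 0.1403]
tcp_rot: [-1.235, 1.086, -1.121]
ft_force: [-0.7, 0.6, -0.7]
gripper_width: 0.5
```

Emit:
step_arm(linear=[[0,12,-1],[0,12,0],[0,12,0],[0,12,0],[0,0,0]], turn=[0,0,0,0,0])

```text
t: 11.25
eef_pos: [0.545, 0.2052, 0.0851]
tcp_rot: [-1.239, 1.088, -1.12]
ft_force: [-0.2, 0.8, -0.1]
gripper_width: 0.498
```

```bash
python3 plan.py .545 .205 .064 -82.3 12;python3 - <<'E'
from h import *
from rig import camera
c=camera("wrist");pickle.dump(c,open("pics/w5.pkl","wb"));cv2.imwrite("pics/w5.png",c["pixels"][:,:,::-1])
E
```

```text
t 11.25 pos [0.545  0.2052 0.0851] yaw -82.27 F [-0.2  0.8 -0.1] j6 1.66 w 0.498
yaxis [ 0.034   0.0105 -0.9994]
linear [[0.0, 12.0, -0.0], [0.3, 9.1, -0.7]] turn [0.0, 0.0]
```

View pics/w5.png

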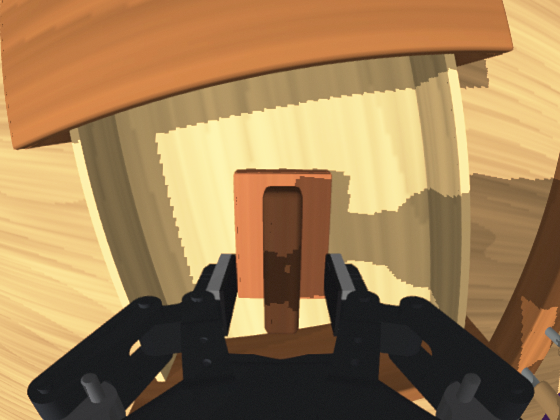

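```bash
python3 - <<'E'
from h import *
c=pickle.load(open("pics/w5.pkl","rb"));print(wray(c,[[282,186],[264,215],[302,215],[235,171],[331,171],[237,298],[329,297]],[.078]).round(4)[:3],wray(c,[[235,171],[331,171],[237,298],[329,297]],.036).round(4))
E
```

```text
[[0.587  0.2104 0.078 ]
 [0.573  0.2166 0.078 ]
 [0.5753 0.1999 0.078 ]] [[0.5842 0.2368 0.036 ]
 [0.5916 0.1833 0.036 ]
 [0.5037 0.228  0.036 ]
 [0.5124 0.1699 0.036 ]]
```

Emit:
step_arm(linear=[[0,10,3],[0,9,0],[0,2,0],[0,0,0]], turn=[0,0,0,0])

```text
t: 11.7
eef_pos: [0.5502, 0.2061, 0.0646]
tcp_rot: [-1.236, 1.086, -1.121]
ft_force: [-0.3, 0.4, 0.3]
gripper_width: 0.5
```

```bash
python3 plan.py .5485 .205 .064 -82.2 12
```

```text
t 11.7 pos [0.5502 0.2061 0.0646] yaw -82.27 F [-0.3  0.4  0.3] j6 1.66 w 0.5
yaxis [ 0.0371  0.0112 -0.9993]
linear [[0.9, 0.5, -1.9]] turn [-0.001]
```

Emit:
step_arm(linear=[[1,0,-2],[0,0,0],[0,0,0],[0,0,0],[0,0,0]], turn=[0,0,0,0,0], grip=1.0, force=80)

```text
t: 12.2
eef_pos: [0.5483, 0.2048, 0.0653]
tcp_rot: [-1.235, 1.086, -1.121]
ft_force: [0.3, 0.3, -3.2]
gripper_width: 0.194
```

```bash
python3 plan.py .5485 .205 .25 -82.2 30;python3 - <<'E'
from h import *
from rig import camera
c=camera("wrist");pickle.dump(c,open("pics/w6.pkl","wb"));cv2.imwrite("pics/w6.png",c["pixels"][:,:,::-1])
E
```

```text
t 12.2 pos [0.5483 0.2048 0.0653] yaw -82.27 F [ 0.3  0.3 -3.2] j6 1.66 w 0.194
yaxis [ 0.0378  0.0114 -0.9992]
linear [[-0.0, -30.0, 1.0], [-0.0, -30.0, 1.0], [-0.0, -30.0, 1.0], [-0.0, -30.0, 1.0], [-1.0, -30.0, 2.0]] turn [-0.001, -0.0, -0.0, -0.0, -0.0]
```

View pics/w6.png

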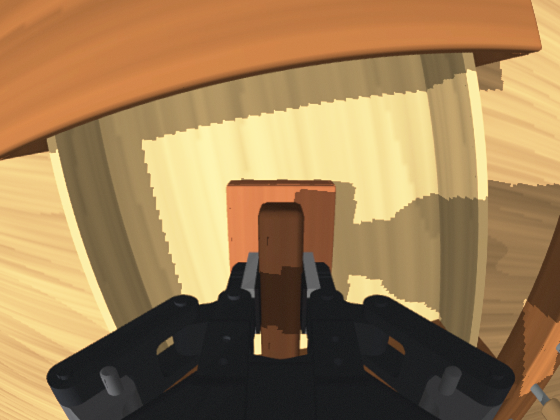

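Gripped at 16.5 mm across the bar, so the stamp is held. Lifting.

Emit:
step_arm(linear=[[0,-10,0],[0,-25,1],[0,-40,1],[0,-45,2],[0,-45,2]], turn=[0,0,0,0,0])

```text
t: 12.75
eef_pos: [0.5451, 0.2031, 0.2316]
tcp_rot: [-1.245, 1.093, -1.117]
ft_force: [1.6, 0.1, -1.9]
gripper_width: 0.195
```

```bash
python3 plan.py .5485 .205 .255 -82.2 30;python3 - <<'E'
from h import *
from rig import camera
c=camera("side");pickle.dump(c,open("pics/s7.pkl","wb"));cv2.imwrite("pics/s7.png",c["pixels"][:,:,::-1])
E
```

```text
t 12.75 pos [0.5451 0.2031 0.2316] yaw -82.27 F [ 1.6  0.1 -1.9] j6 1.66 w 0.195
yaxis [ 0.0266  0.0088 -0.9996]
linear [[-2.0, -23.0, 4.0], [0.4, -0.2, 0.3]] turn [-0.001, -0.0]
```

View pics/s7.png

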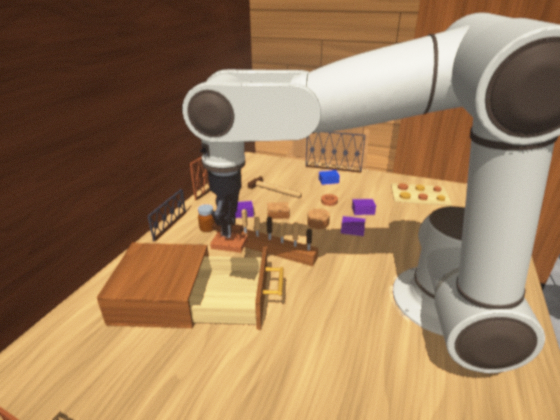

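```bash
python3 plan.py .589 -.262 .26 -65.7 40
```

```text
t 12.8 pos [0.5471 0.2035 0.2402] yaw -82.27 F [-0.5 -0.6  8.5] j6 1.66 w 0.195
yaxis [ 0.0364  0.011  -0.9993]
linear [[40.0, -2.0, -2.0], [39.0, -2.0, -7.0], [38.0, -2.0, -13.0], [38.0, -2.0, -13.0], [38.0, -2.0, -13.0]] turn [-0.14, -0.14, -0.009, -0.0, -0.0]
```

Emit:
step_arm(linear=[[20,-12,0],[40,-8,-4],[39,-5,-8],[39,0,-10],[39,0,-12]], turn=[-0.06,-0.06,-0.06,-0.06,-0.04])

```text
t: 13.3
eef_pos: [0.5614, 0.0218, 0.272]
tcp_rot: [-1.347, 0.854, -0.906]
ft_force: [0.5, -0.1, -2.7]
gripper_width: 0.192
```

```bash
python3 plan.py .589 -.262 .26 -65.7 40
```

```text
t 13.3 pos [0.5614 0.0218 0.272 ] yaw -65.22 F [ 0.5 -0.1 -2.7] j6 1.03 w 0.192
yaxis [ 0.0461  0.013  -0.9989]
linear [[38.0, 1.0, -13.0], [38.0, 1.0, -13.0], [38.0, 1.0, -13.0], [38.0, 2.0, -13.0], [38.0, 1.0, -13.0]] turn [0.008, 0.0, 0.0, 0.0, 0.0]
```

Emit:
step_arm(linear=[[38,0,-13],[38,0,-13],[38,0,-13],[38,0,-13],[38,0,-13]], turn=[0,0,0,0,0])

```text
t: 13.8
eef_pos: [0.5812, -0.1862, 0.2741]
tcp_rot: [-1.346, 0.849, -0.908]
ft_force: [1.0, 0.5, -3.4]
gripper_width: 0.198
```

```bash
python3 plan.py .589 -.262 .24 -65.7 20
```

```text
t 13.8 pos [ 0.5812 -0.1862  0.2741] yaw -65.09 F [ 1.   0.5 -3.4] j6 0.68 w 0.198
yaxis [ 0.0503  0.0119 -0.9987]
linear [[17.0, 8.0, -6.0], [17.0, 8.0, -6.0], [17.0, 8.0, -6.0], [17.0, 8.0, -7.0], [3.9, 1.6, -0.9]] turn [0.011, -0.0, -0.0, -0.0, -0.0]
```

Emit:
step_arm(linear=[[30,0,-11],[30,0,-11],[10,0,-3],[0,0,0],[0,0,0]], turn=[0.01,0,0,0,0])

```text
t: 14.3
eef_pos: [0.5864, -0.2678, 0.2745]
tcp_rot: [-1.341, 0.86, -0.92]
ft_force: [-0.2, 0.7, -3.4]
gripper_width: 0.192
```

```bash
python3 plan.py .589 -.262 .24 -65.7 20; python3 - <<'E'
from h import *
from rig import camera
c=camera("wrist");pickle.dump(c,open("pics/w8.pkl","wb"));cv2.imwrite("pics/w8.png",c["pixels"][:,:,::-1])
c=camera("side");pickle.dump(c,open("pics/s8.pkl","wb"));cv2.imwrite("pics/s8.png",cv2.resize(c["pixels"][120:300,180:420,::-1],None,fx=3.3,fy=3.3,interpolation=cv2.INTER_CUBIC))
E
```

```text
t 14.3 pos [ 0.5864 -0.2678  0.2745] yaw -65.99 F [-0.2  0.7 -3.4] j6 0.59 w 0.192
yaxis [ 0.0504  0.0108 -0.9987]
linear [[-3.0, 20.0, 2.0], [-2.0, 15.0, 1.0], [0.4, -0.4, 0.1]] turn [-0.005, -0.0, -0.0]
```

View pics/w8.png

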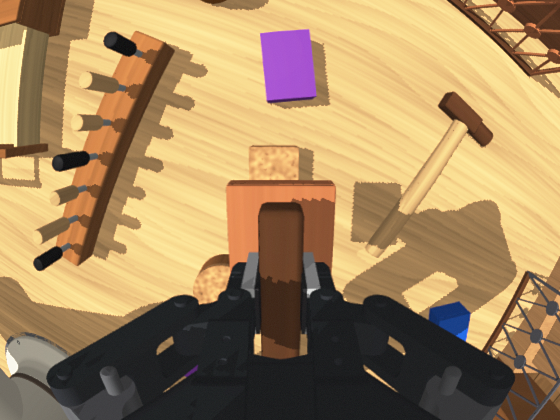

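View pics/s8.png

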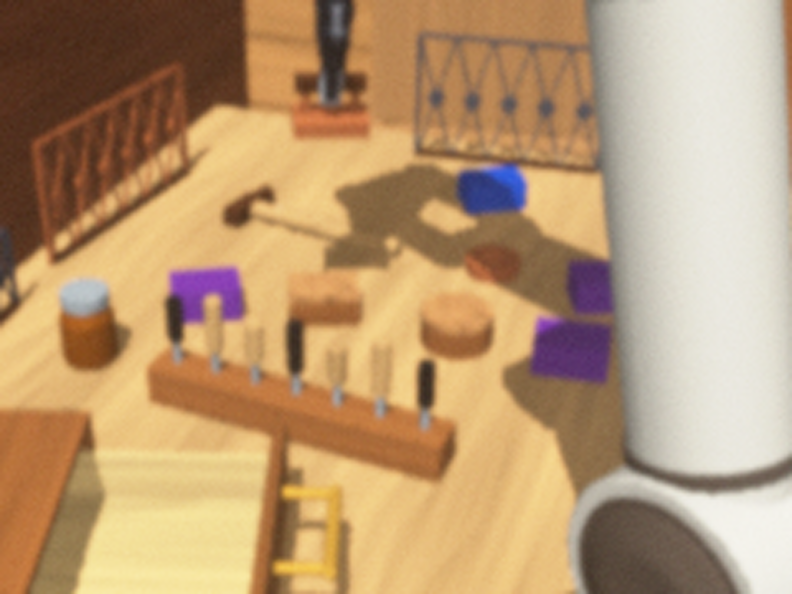

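Wrist view: the plate's far edge (228–335, 182) is where it was at the grasp, so nothing slipped. The cork block peeks out beyond it at (250–298, 147). The stamp is about 1.2° off level radially, so I'll go high to let that tilt decay.

Emit:
step_arm(linear=[[-3,-40,2],[0,-40,0],[0,-40,0],[0,0,0],[0,0,0]], turn=[0,0,0,0,0])

```text
t: 14.9
eef_pos: [0.5807, -0.2584, 0.3991]
tcp_rot: [-1.343, 0.855, -0.913]
ft_force: [0.0, -0.1, -2.5]
gripper_width: 0.194
```

```bash
python3 plan.py .589 -.262 .24 -65.7 20
```

```text
t 14.9 pos [ 0.5807 -0.2584  0.3991] yaw -65.56 F [ 0.  -0.1 -2.5] j6 0.6 w 0.194
yaxis [ 0.0499  0.0121 -0.9987]
linear [[1.0, 20.0, -0.0], [1.0, 20.0, -0.0], [1.0, 20.0, -0.0], [0.0, 20.0, -0.0], [1.0, 20.0, -1.0]] turn [0.002, 0.0, 0.0, 0.0, 0.0]
```

Emit:
step_arm(linear=[[0,0,0],[0,0,0],[0,0,0],[0,0,0],[0,0,0]], turn=[0,0,0,0,0])

```text
t: 15.4
eef_pos: [0.5807, -0.2566, 0.396]
tcp_rot: [-1.344, 0.858, -0.909]
ft_force: [1.0, -0.1, -2.7]
gripper_width: 0.196
```

```bash
python3 plan.py .589 -.262 .24 -65.7 20; python3 - <<'E'
from h import *
c=pickle.load(open("pics/w6.pkl","rb"))
P=wray(c,[[228,185],[335,185]],.036);print("plate far corners",P.round(4))
tcp=np.array([.5483,.2048]);yaw=np.radians(-82.27);x=np.array([np.cos(yaw),np.sin(yaw)]);z=np.array([-x[1],x[0]])
print([( (p[:2]-tcp)@x*1000,(p[:2]-tcp)@z*1000) for p in P])
c=pickle.load(open("pics/w8.pkl","rb"))
print("block far",wray(c,[[249.5,147.5],[298,146.5]],.04).round(4))
b=np.array([[637.9,-271.8],[614.3,-219.5]]);print(b)
E
```

```text
t 15.4 pos [ 0.5807 -0.2566  0.396 ] yaw -65.46 F [ 1.  -0.1 -2.7] j6 0.6 w 0.196
yaxis [ 0.0465  0.0145 -0.9988]
linear [[1.0, 20.0, -0.0], [1.0, 20.0, -0.0], [1.0, 20.0, -0.0], [1.0, 20.0, -0.0], [1.0, 20.0, -1.0]] turn [0.004, 0.0, 0.0, 0.0, 0.0]
plate far corners [[0.5831 0.2367 0.036 ]
 [0.5905 0.1831 0.036 ]]
[(np.float64(-26.960838360863942), np.float64(38.78794962913622)), (np.float64(27.178662850887516), np.float64(38.89889735656955))]
block far [[ 0.6164 -0.2188  0.04  ]
 [ 0.6395 -0.2682  0.04  ]]
[[ 637.9 -271.8]
 [ 614.3 -219.5]]
```

Emit:
step_arm(linear=[[0,0,0],[0,0,0],[0,0,0],[0,0,0],[0,0,0]], turn=[0,0,0,0,0])

```text
t: 15.9
eef_pos: [0.5806, -0.2568, 0.3955]
tcp_rot: [-1.344, 0.858, -0.908]
ft_force: [0.4, 0.1, -2.4]
gripper_width: 0.197
```

Emit:
step_arm(linear=[[0,0,0],[0,0,0],[0,0,0],[0,0,0],[0,0,0]], turn=[0,0,0,0,0])

```text
t: 16.4
eef_pos: [0.5806, -0.2568, 0.3956]
tcp_rot: [-1.344, 0.858, -0.908]
ft_force: [-0.7, 0.6, -2.8]
gripper_width: 0.198
```

Emit:
step_arm(linear=[[0,0,0],[0,0,0],[0,0,0],[0,0,0],[0,0,0]], turn=[0,0,0,0,0])

```text
t: 16.9
eef_pos: [0.5806, -0.2568, 0.3956]
tcp_rot: [-1.344, 0.858, -0.908]
ft_force: [-0.6, 0.8, -2.5]
gripper_width: 0.192
```

```bash
cat > blk.py <<'E'
from h import *
for f in("top0","t3"):
    c=pickle.load(open(f"pics/{f}.pkl","rb"));im=c["pixels"];hs=cv2.cvtColor(im,cv2.COLOR_RGB2HSV)
    S=8;a=cv2.resize(im[175:222,292:338],None,fx=S,fy=S,interpolation=cv2.INTER_CUBIC)
    cv2.imwrite(f"pics/blk_{f}.png",cv2.resize(a[:,:,::-1],None,fx=1.5,fy=1.5))
s=pickle.load(open("pics/side0.pkl","rb"));im=s["pixels"]
for (cx,cy,yw) in[(.5891,-.2624,24.3),(.5916,-.2602,24.8)]:
    R=np.array([[np.cos(np.radians(yw)),-np.sin(np.radians(yw))],[np.sin(np.radians(yw)),np.cos(np.radians(yw))]])
    k=np.array([[40,28],[40,-28],[-40,-28],[-40,28]])/1000@R.T+[cx,cy]
    for n,S,x0,y0,x1,y1 in(("side0",9,255,190,300,230),("top0",9,292,175,338,222)):
        c=pickle.load(open(f"pics/{n}.pkl","rb"))
        p=(proj(c,np.c_[k,np.full(4,.04)])-[x0,y0]+.5)*S
        a=cv2.resize(np.ascontiguousarray(c["pixels"][y0:y1,x0:x1,::-1]),None,fx=S,fy=S,interpolation=cv2.INTER_CUBIC)
        cv2.polylines(a,[p.round().astype(int)],True,(0,255,0),1);cv2.imwrite(f"pics/chk_{n}_{int(cx*1e4)}.png",a)
A=[cv2.resize(cv2.imread(f"pics/chk_{n}_{k}.png"),(390,290)) for n in("side0","top0") for k in(5891,5916)]
cv2.imwrite("pics/chk.png",np.vstack([np.hstack(A[:2]),np.hstack(A[2:])]))
E
python3 blk.py; python3 plan.py .589 -.262 .24 -65.7 20
```

```text
t 16.9 pos [ 0.5806 -0.2568  0.3956] yaw -65.48 F [-0.6  0.8 -2.5] j6 0.6 w 0.192
yaxis [ 0.0459  0.0148 -0.9988]
linear [[1.0, 20.0, -0.0], [1.0, 20.0, -0.0], [1.0, 20.0, -0.0], [1.0, 20.0, -0.0], [1.0, 20.0, -1.0]] turn [0.004, -0.0, -0.0, -0.0, -0.0]
```

View pics/chk.png

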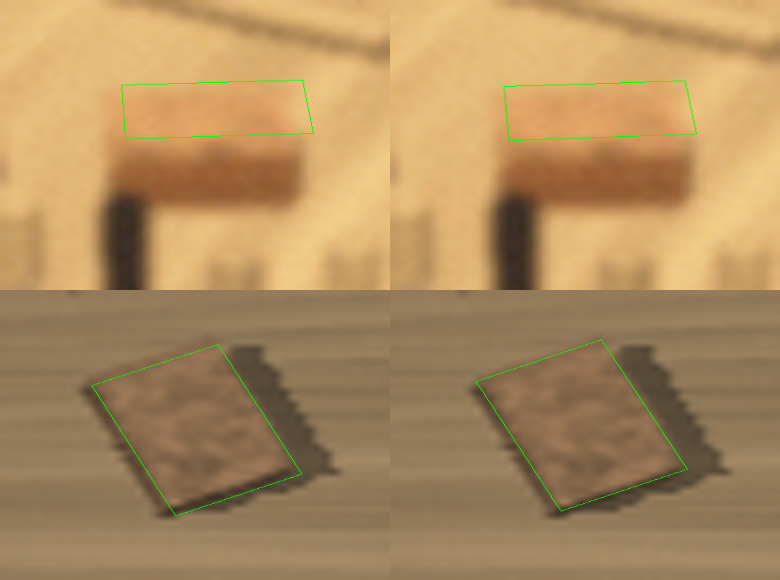

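Emit:
step_arm(linear=[[0,10,0],[0,10,0],[0,10,0],[0,10,0],[0,10,0]], turn=[0,0,0,0,0])

```text
t: 17.4
eef_pos: [0.5831, -0.256, 0.3416]
tcp_rot: [-1.344, 0.858, -0.909]
ft_force: [0.5, -0.5, -2.6]
gripper_width: 0.196
```

Emit:
step_arm(linear=[[0,10,0],[0,10,0],[0,10,0],[0,0,0],[0,0,0]], turn=[0,0,0,0,0])

```text
t: 17.9
eef_pos: [0.5842, -0.2552, 0.3066]
tcp_rot: [-1.344, 0.86, -0.906]
ft_force: [-0.1, -0.7, -1.9]
gripper_width: 0.195
```

```bash
python3 plan.py .592 -.26 .2 -65.4 20
```

```text
t 17.9 pos [ 0.5842 -0.2552  0.3066] yaw -65.47 F [-0.1 -0.7 -1.9] j6 0.6 w 0.195
yaxis [ 0.0437  0.0162 -0.9989]
linear [[1.0, 20.0, 0.0], [1.0, 20.0, 0.0], [2.0, 20.0, 0.0], [1.0, 20.0, 0.0], [2.0, 20.0, 0.0]] turn [-0.001, -0.0, -0.0, -0.0, -0.0]
```

Emit:
step_arm(linear=[[0,-50,0],[0,-50,0],[0,0,0],[0,0,0],[0,0,0]], turn=[0,0,0,0,0])

```text
t: 18.4
eef_pos: [0.5791, -0.2566, 0.4096]
tcp_rot: [-1.344, 0.861, -0.905]
ft_force: [0.3, 0.5, -2.5]
gripper_width: 0.197
```

```bash
python3 plan.py .592 -.26 .2 -65.4 20
```

```text
t 18.4 pos [ 0.5791 -0.2566  0.4096] yaw -65.47 F [ 0.3  0.5 -2.5] j6 0.6 w 0.197
yaxis [ 0.0428  0.0167 -0.9989]
linear [[1.0, 20.0, 0.0], [1.0, 20.0, 0.0], [1.0, 20.0, 0.0], [1.0, 20.0, 0.0], [1.0, 20.0, 0.0]] turn [-0.001, -0.0, -0.0, -0.0, -0.0]
```

Emit:
step_arm(linear=[[0,10,0],[0,10,0],[0,10,0],[0,10,0],[0,10,0]], turn=[0,0,0,0,0])

```text
t: 18.9
eef_pos: [0.5809, -0.2552, 0.3522]
tcp_rot: [-1.344, 0.865, -0.902]
ft_force: [-0.1, -0.0, -2.1]
gripper_width: 0.19
```

Emit:
step_arm(linear=[[0,10,0],[0,10,0],[0,10,0],[0,10,0],[0,10,0]], turn=[0,0,0,0,0])

```text
t: 19.4
eef_pos: [0.5828, -0.2541, 0.2969]
tcp_rot: [-1.344, 0.866, -0.901]
ft_force: [0.1, 0.1, -2.4]
gripper_width: 0.193
```

Emit:
step_arm(linear=[[0,10,0],[0,10,0],[0,10,0],[0,10,0],[0,10,0]], turn=[0,0,0,0,0])

```text
t: 19.9
eef_pos: [0.5849, -0.253, 0.2426]
tcp_rot: [-1.344, 0.866, -0.901]
ft_force: [-1.1, 0.7, -3.4]
gripper_width: 0.19
```

```bash
python3 plan.py .592 -.26 .2 -65.4 20
```

```text
t 19.9 pos [ 0.5849 -0.253   0.2426] yaw -65.47 F [-1.1  0.7 -3.4] j6 0.6 w 0.19
yaxis [ 0.0382  0.0195 -0.9991]
linear [[4.0, 20.0, 1.0], [5.0, 19.0, 1.0], [0.4, 3.7, -0.2]] turn [-0.001, -0.0, -0.0]
```

Emit:
step_arm(linear=[[2,10,1],[2,10,1],[2,10,1],[1,10,0],[0,10,0]], turn=[0,0,0,0,0])

```text
t: 20.4
eef_pos: [0.5932, -0.2576, 0.1882]
tcp_rot: [-1.344, 0.866, -0.901]
ft_force: [0.3, 0.0, -1.7]
gripper_width: 0.198
```

Emit:
step_arm(linear=[[0,10,0],[0,10,0],[0,8,0],[0,5,0],[0,0,0]], turn=[0,0,0,0,0])

```text
t: 20.9
eef_pos: [0.594, -0.2565, 0.1504]
tcp_rot: [-1.344, 0.868, -0.899]
ft_force: [0.0, 0.2, -2.9]
gripper_width: 0.196
```

```bash
python3 plan.py .592 -.26 .098 -65.4 20; python3 - <<'E'
from h import *
from rig import camera
c=camera("wrist");pickle.dump(c,open("pics/w9.pkl","wb"));cv2.imwrite("pics/w9.png",c["pixels"][:,:,::-1])
c=camera("top");pickle.dump(c,open("pics/t9.pkl","wb"));cv2.imwrite("pics/t9.png",cv2.resize(c["pixels"][150:260,260:400,::-1],None,fx=5,fy=5,interpolation=cv2.INTER_CUBIC))
E
```

```text
t 20.9 pos [ 0.594  -0.2565  0.1504] yaw -65.47 F [ 0.   0.2 -2.9] j6 0.59 w 0.196
yaxis [ 0.0363  0.0206 -0.9991]
linear [[1.0, 20.0, -2.0], [1.0, 20.0, -2.0], [1.0, 12.0, -1.0], [-0.5, 0.2, -0.5]] turn [-0.001, -0.0, -0.0, -0.0]
```

View pics/w9.png

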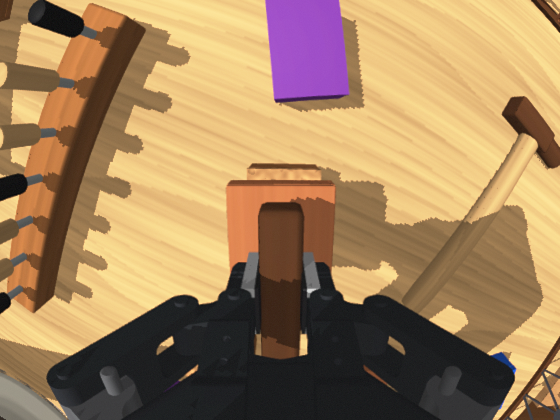

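View pics/t9.png

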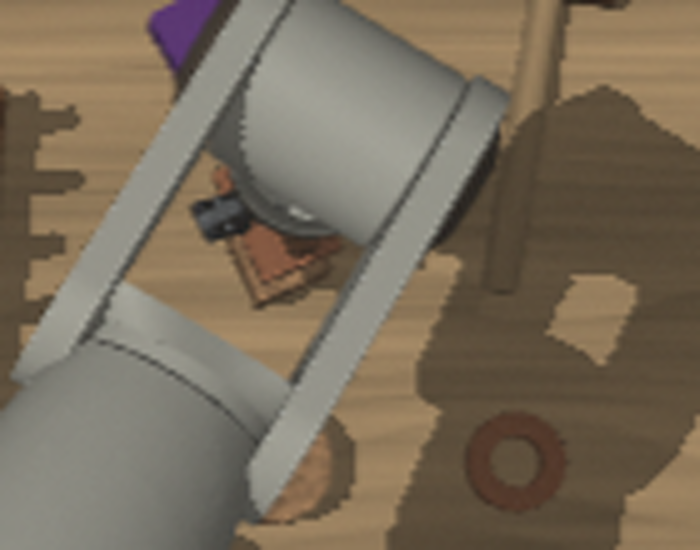

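```bash
python3 - <<'E'
from h import *
c=pickle.load(open("pics/w9.pkl","rb"));print("cam",(-c["R"].T@c["t"]).round(3))
cv2.imwrite("pics/w9c.png",cv2.resize(c["pixels"][150:210,215:345,::-1],None,fx=6,fy=6,interpolation=cv2.INTER_NEAREST))
E
```

```text
cam [ 0.656 -0.228  0.282]
```

View pics/w9c.png

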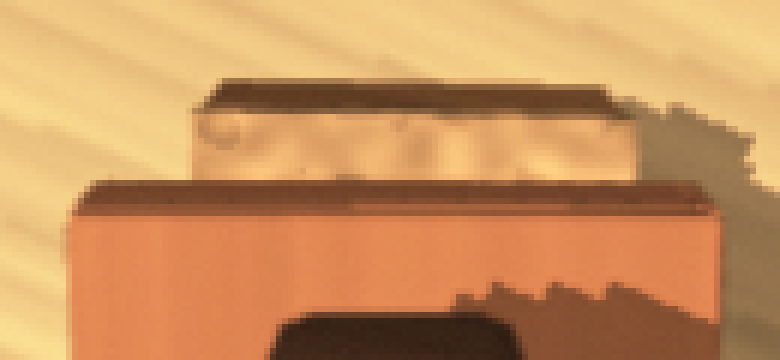

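```bash
python3 - <<'E'
from h import *
c=pickle.load(open("pics/w9.pkl","rb"))
tcp=np.array([.594,-.2565]);yaw=np.radians(-65.47);x=np.array([np.cos(yaw),np.sin(yaw)]);z=np.array([-x[1],x[0]])
def tf(P): return np.array([((p[:2]-tcp)@x*1000,(p[:2]-tcp)@z*1000) for p in P]).round(1)
zt=.1504-.0473+.018
B=wray(c,[[247.5,168.3],[320.7,169.5]],.04);S=wray(c,[[227,186],[334.7,186]],zt)
print("block far corners",B.round(4),tf(B));print("plate far",S.round(4),tf(S))
d=B[1]-B[0];print("block yaw",np.degrees(np.arctan2(d[1],d[0]))+90, "mid",tf(B).mean(0),"plate mid",tf(S).mean(0))
u=np.array([np.cos(np.radians(24.7)),np.sin(np.radians(24.7))]);print("centre",B.mean(0)[:2]-.04*u)
E
```

```text
block far corners [[ 0.6174 -0.2179  0.04  ]
 [ 0.6395 -0.2683  0.04  ]] [[-25.4  37.3]
 [ 29.6  36.5]]
plate far [[ 0.6176 -0.2155  0.1211]
 [ 0.6403 -0.2651  0.1211]] [[-27.5  38.5]
 [ 27.1  38.6]]
block yaw 23.704945508946366 mid [ 2.1 36.9] plate mid [-0.2  38.55]
centre [ 0.59207046 -0.2598456 ]
```

Emit:
step_arm(linear=[[1,9,-2],[1,9,-1],[0,9,0],[0,5,0],[0,0,0]], turn=[0.004,0,0,0,0])

```text
t: 21.5
eef_pos: [0.5937, -0.2596, 0.1172]
tcp_rot: [-1.342, 0.869, -0.905]
ft_force: [-0.5, -0.9, -2.3]
gripper_width: 0.195
```

```bash
python3 plan.py .592 -.26 .098 -65.7 20; python3 - <<'E'
from h import *
from rig import camera
c=camera("wrist");pickle.dump(c,open("pics/w10.pkl","wb"))
cv2.imwrite("pics/w10c.png",cv2.resize(c["pixels"][150:210,215:345,::-1],None,fx=6,fy=6,interpolation=cv2.INTER_NEAREST))
E
```

```text
t 21.5 pos [ 0.5937 -0.2596  0.1172] yaw -65.73 F [-0.5 -0.9 -2.3] j6 0.59 w 0.195
yaxis [ 0.0384  0.0193 -0.9991]
linear [[-0.0, 19.0, -3.0], [-0.3, 0.1, 0.5]] turn [-0.001, 0.0]
```

View pics/w10c.png

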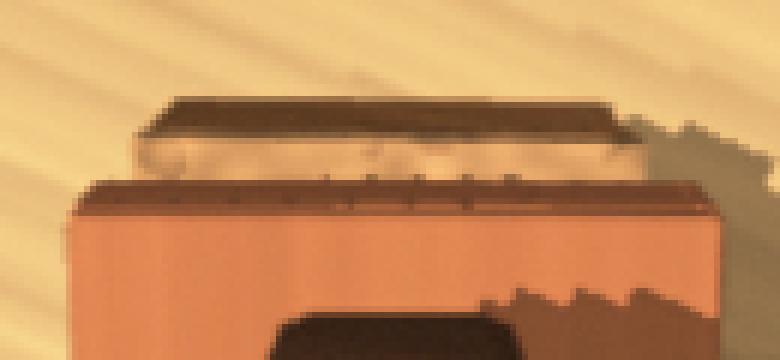

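```bash
cat > rel.py <<'E'
from h import *
def rel(f,tcp,yaw,B,S,zt):
    c=pickle.load(open(f,"rb"));y=np.radians(yaw);x=np.array([np.cos(y),np.sin(y)]);z=np.array([-x[1],x[0]])
    tf=lambda P:np.array([((p[:2]-tcp)@x*1000,(p[:2]-tcp)@z*1000) for p in P]).round(1)
    b=wray(c,B,.04);s=wray(c,S,zt);print(tf(b).tolist(),tf(s).tolist(),"block-plate",tf(b).mean(0)-tf(s).mean(0));d=b[1]-b[0];print("yaw",np.degrees(np.arctan2(d[1],d[0]))+90)
E
python3 -c "
from rel import *
rel('pics/w10.pkl',np.array([.5937,-.2596]),-65.73,[[237.5,172.5],[321.8,173.6]],[[227,186],[334.7,186]],.1172-.0473+.018)"
```

```text
[[-28.4, 38.8], [26.4, 38.1]] [[-27.5, 38.5], [27.1, 38.6]] block-plate [-0.8 -0.1]
yaw 23.56004804219407
```

Emit:
step_arm(linear=[[-0.7,7,-0.8],[0,6,0],[0,4,0],[0,0,0],[0,0,0]], turn=[0.006,0,0,0,0])

```text
t: 22.05
eef_pos: [0.5936, -0.259, 0.0995]
tcp_rot: [-1.34, 0.873, -0.91]
ft_force: [0.7, 0.7, -2.6]
gripper_width: 0.193
```

```bash
python3 plan.py .5934 -.259 .0977 -66.1 20; python3 - <<'E'
from h import *
from rig import camera
c=camera("wrist");pickle.dump(c,open("pics/w11.pkl","wb"))
cv2.imwrite("pics/w11c.png",cv2.resize(c["pixels"][150:210,215:345,::-1],None,fx=6,fy=6,interpolation=cv2.INTER_NEAREST))
c=camera("side");pickle.dump(c,open("pics/s11.pkl","wb"));cv2.imwrite("pics/s11.png",cv2.resize(c["pixels"][150:250,200:340,::-1],None,fx=5.7,fy=5.7,interpolation=cv2.INTER_CUBIC))
E
```

```text
t 22.05 pos [ 0.5936 -0.259   0.0995] yaw -66.1 F [ 0.7  0.7 -2.6] j6 0.6 w 0.193
yaxis [ 0.0392  0.0189 -0.9991]
linear [[-0.1, 1.8, -0.3]] turn [0.0]
```

View pics/w11c.png

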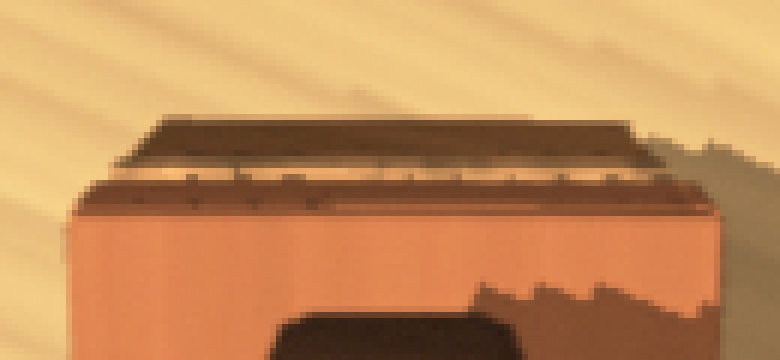

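View pics/s11.png

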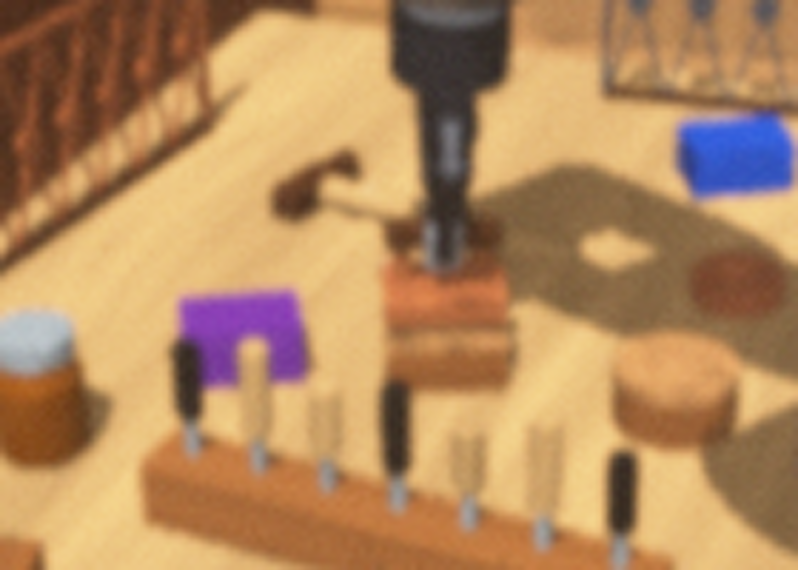

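```bash
python3 -c "
from rel import *
rel('pics/w11.pkl',np.array([.5936,-.2590]),-66.1,[[234.2,177.2],[325.2,177.6]],[[227,186],[334.7,186]],.0995-.0473+.018)"
```

```text
[[-28.0, 38.5], [26.3, 38.3]] [[-27.5, 38.6], [27.1, 38.6]] block-plate [-0.65 -0.2 ]
yaw 23.692232630203378
```

Emit:
step_arm(linear=[[-0.6,2,-0.3],[0,0,0],[0,0,0],[0,0,0],[0,0,0]], turn=[0,0,0,0,0])

```text
t: 22.65
eef_pos: [0.5934, -0.2587, 0.0981]
tcp_rot: [-1.34, 0.872, -0.911]
ft_force: [-0.9, -0.1, -2.5]
gripper_width: 0.195
```

Emit:
step_arm(linear=[[0,0,0],[0,0,0],[0,0,0],[0,0,0],[0,0,0]], turn=[0,0,0,0,0])

```text
t: 23.15
eef_pos: [0.5934, -0.2587, 0.0982]
tcp_rot: [-1.34, 0.872, -0.911]
ft_force: [-0.2, 0.2, -2.5]
gripper_width: 0.192
```

```bash
python3 plan.py .5934 -.259 .0973 -66.1 20; python3 - <<'E'
from h import *
from rig import camera,get_state
c=camera("wrist");pickle.dump(c,open("pics/w12.pkl","wb"))
cv2.imwrite("pics/w12.png",c["pixels"][:,:,::-1])
c=camera("top");cv2.imwrite("pics/t12.png",c["pixels"][:,:,::-1])
print(abs(get_state()["qd"]).max(),get_state()["t"])
R=lambda a:np.array([[np.cos(a),-np.sin(a)],[np.sin(a),np.cos(a)]])
print("stamp tilt deg",np.degrees(np.array(get_state() and __import__("scipy.spatial.transform",fromlist=["Rotation"]).Rotation.from_rotvec(get_state()["tcp_rot"]).as_matrix()[:2,1])-R(np.radians(16.2))@[.0378,.0114]))
E
```

```text
t 23.15 pos [ 0.5934 -0.2587  0.0982] yaw -66.1 F [-0.2  0.2 -2.5] j6 0.6 w 0.192
yaxis [ 0.0403  0.0181 -0.999 ]
linear [[0.3, 0.8, -0.2]] turn [0.0]
0.0021437043344873855 23.25
stamp tilt deg [ 0.41401091 -0.18976315]
```

View pics/w12.png

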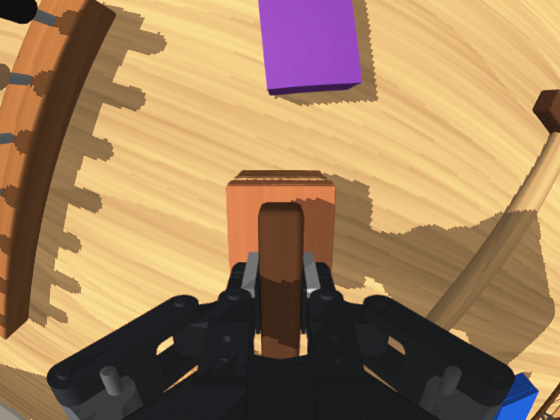

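View pics/t12.png

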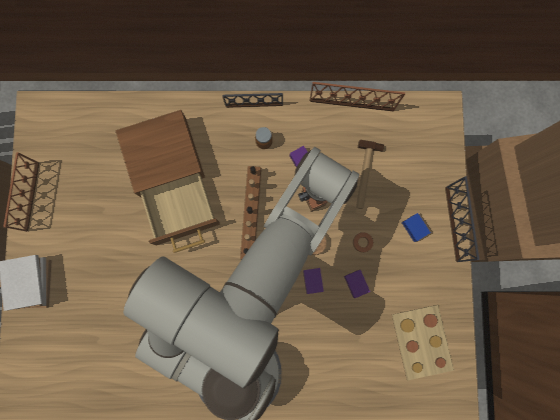

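```bash
python3 - <<'E'
from h import *
from rig import camera
u=np.array([np.cos(np.radians(18.3)),np.sin(np.radians(18.3))])
for f,h,e in(("w1",[[270.5,150],[270.5,281]],[[393,68],[382,225],[376,330]]),("w3",[[271.5,132],[274,222]],[[467,90],[449,268]])):
    c=pickle.load(open(f"pics/{f}.pkl","rb"))
    H=wray(c,h,.068)[:,:2]@u;E=wray(c,e,.1)[:,:2]@u;print(f,H,E,"d",E.mean()-H.mean())
c=camera("top");pickle.dump(c,open("pics/t13.pkl","wb"))
for f in("top0","t13"):
    c=pickle.load(open(f"pics/{f}.pkl","rb"));im=c["pixels"]
    hs=cv2.cvtColor(im,cv2.COLOR_RGB2HSV);m=(hs[...,0]>17)&(hs[...,0]<31)&(hs[...,1]>120)&(hs[...,2]>105)
    v,w=np.nonzero(m[185:255,150:215]);P=ray(c,np.c_[w+150,v+185],.068)[:,:2];s=P@u
    print(f,len(s),"front s of bar",np.percentile(s,[1,5,10,20]).round(4))
c=pickle.load(open("pics/t13.pkl","rb"));cv2.imwrite("pics/t13c.png",cv2.resize(c["pixels"][160:260,120:240,::-1],None,fx=6,fy=6,interpolation=cv2.INTER_CUBIC))
E
```

```text
w1 [0.59263024 0.59224781] [0.67189961 0.67043463 0.67814708] d 0.08105474947278013
w3 [0.44919465 0.45093531] [0.67038171 0.67355878] d 0.22190526852434422
top0 145 front s of bar [0.5896 0.5902 0.591  0.5924]
t13 150 front s of bar [0.4463 0.4465 0.4475 0.4495]
```

View pics/t13c.png

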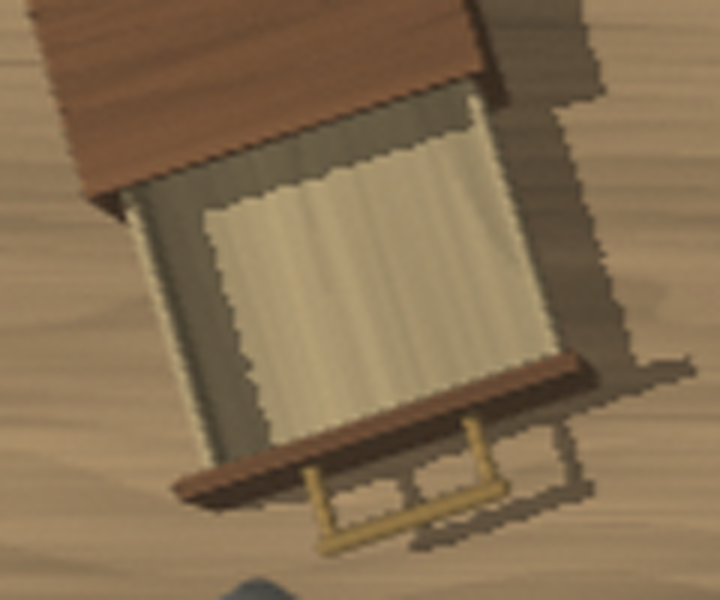

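```bash
python3 - <<'E'
from rig import hand_in,get_state
s=get_state();print(s["t"],s["eef_pos"].round(4),s["gripper_width"],s["ft_force"].round(1))
print(hand_in())
E
```

```text
23.3 [ 0.5934 -0.2587  0.0982] 0.1977117966305533 [ 0.2 -0.8 -2.3]
the job is handed in; nothing more can be done
None
```

I pulled the drawer to its stop and left it open. I then lifted the stamp out by its grip bar, carried it over the middle of the rack, and handed in at 23.3 s. The arm was still holding the stamp above the rectangular cork block. No verdict came back.

**Last checks:**
- **Height:** the printing face is about 11 mm above the cork.
- **Alignment:** the wrist view put the stamp within about 1 mm and 0.5° of the block's outline. That was measured just before the last 1 mm of movement. My separate estimates of the block's position differed by 2–3 mm, so I relied on comparing stamp and block in the same image.
- **Level:** the stamp is about 0.45° off level. The gripper itself tilts about 2.5°, but it had nearly the same tilt when it closed on the bar.
- **Motion:** joint speeds were near zero, the grip was steady, and the only force was the stamp's weight.
- **Rack:** the stamp's underside crossed at least 6 cm above the tallest tool by the measured tool height, and no contact force showed.
- **Other objects:** the jar, coil and mallet look unmoved in the last top view.

**Drawer reading that disagreed:** the drawer hit its stop after 145 mm of travel from where I gripped it, and the force rose to about 70 N, or 72 N with the sideways part. Afterwards the top view showed about 143.5 mm. That may be measurement error, or the drawer may have slipped back up to 1.5 mm when I let go of the handle; I could not tell which.

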